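Move the serving board to the other flip-arm hook

ROBOT

A 7-joint arm with a two-finger parallel gripper is mounted at the origin on a cart in front of the work surface, level with it; the furniture and walls round the work are solid. World frame = base frame: x ahead of the robot, y to its left, z up, the work surface at z = 0. Lengths are in mm, angles in rad, forces in N, time in s.
With the tool pointing down it reaches from about 400 to 850 mm from the base axis. Payload 4.5 kg.
Tool frame: the origin (TCP) lies at the very end of the fingers, on their centre line; the grasp point (between the pads) lies 19 mm behind it; x points along the fingers, y is the direction in which the jaws open and shut, and the axes are right-handed (so a half turn about x gives the same grasp; the last joint's range is limited). The gripper opens to 88 mm and grips with 3 to 60 N. Pads are 18 mm wide; open, the fingers measure 123 mm over their backs; the gripper's body (75 mm by 187 mm) begins 45 mm behind the grasp point.
Start: joints at [1.362, 0.689, -0.195, 1.565, 0.157, 0.902, -0.215], TCP at [150.291, -606.684, 238.743] pointing down, gripper open.
Joint ranges: [-3.01, 3.01], [-0.46, 2.08], [-1.47, 1.51], [0.13, 2.56], [-1, 4.14], [0.04, 2.09], [-2.66, 2.66]. Speed limits (rad/s): [2.57, 2.57, 3.14, 3.14, 3.14, 3.14, 3.14].

INTERFACE

Orientations are given as a unit quaternion [w, x, y, z].
In Python, from rig import * gives the robot as it stands.
- The arm moves only by the tool apply_moves, never from a script. Its argument "commands" is a list of rows, each a list of 3 entries, a list of its own where there are three numbers: the shift along the tool's x, y, z in units of 25 mm (1.0 is 25 mm), then the turn about the tool's x in units of 6 degrees (1.0 is 6 degrees), then the opening, from -1 (shut) to 1 (fully open). A call has 1 to 12 rows; each row is the pose to reach, as a shift and turn from the pose commanded when the call began, along the tool's axes at that moment; what a row does not reach only later rows make up. A row lasts 1/12 s, in which the tool goes at most 41.7 mm and 7.16 degrees, less where a joint would pass 70% of its speed; a pose out of reach is approached as far as the arm can. A call with a gripper value outside its range is refused whole. The fingers move at their own pace and stop on an object; "force" is the grip in N (left out, the last holds). Time passes only in rows, so rows that repeat a pose let the fingers close. It gives the time, the measured TCP pose, the force and the opening at its end, in the units of the state.
- state(): the state, without advancing time (a new reading comes with each control period).
- grab_frame(name): name is "scene" or "top"; returns (picture, depth): 400x640x3 uint8, blue, green, red; 400x640 float32, mm along the optical axis (not along the pixel's ray), 0 where there is no reading.
- get_calibration(name): a dict with "fx", "fy", "cx", "cy" (pixels), "extrinsics" (4x4, takes a point from camera to world coordinates). Camera axes: x right, y down, z forward; pixel columns grow to the right and rows downward; lengths in mm; the calibration is good to about 2 mm. A picture is of the moment at which its call begins. get_calibration takes no time and is no camera call.
- sign_off(): hands the job in, once; it reports no verdict.
The state is a dict: "time_s": time; "joint_positions": joint angles; "qvel": joint speeds; "tau": joint torques, N m; "eef_pos": TCP position; "orientation": TCP orientation; "force": force on the tool from outside, world axes, zero at the start; "torque": the same for the moment, N m; "grip_width": finger opening in mm.
Only numpy, scipy, OpenCV 4.12 (cv2) and the standard library are available. Lean on these libraries where they do the work, as an engineer would, in place of code of your own. Each camera call takes 0.05 s, during which the arm holds its last target.

TASK

Move the wooden serving board from the rack's left flip-arm to its right one, which is folded away: swing the right arm straight out, take the board off, stand it upright in the middle of the grooved rest and let go of it. Then take it again (at each end panel there is room for a hand only at the board's inner half, so change to the other half), hang it by its slot on the right arm, and fold the emptied left arm flat against the rail. Keep the board upright all the while and do not disturb the crockery and tins round about.

Things in the scene. Friction and masses are not known exactly. Their poses are not given: they have to be found in the camera images.
- rack: Fixed wooden hook rack, 330 mm wide. Origin on the counter below the middle of the rail's front face; x points into the rack (arms stand out along -x), y left along the rail, z up. The rail's top is 173 mm above the counter. End panels, 248 mm high: inner faces at y = +-151 mm, x = -80 to +30 mm, so no gripper fits over a hanging board's outer half.
- left_arm_hinge (a point): Upright hinge axis of the left arm (rack x -22, y +85 mm), at the height of the arm's top face, 180 mm above the counter. Axes as the rack.
- right_arm_hinge (a point): Upright hinge axis of the right arm (rack x -22, y -85 mm), same height, axes as the rack.
- left_arm (a joint): Left flip arm about its upright hinge: 0 = straight out from the rack (along rack -x), 1.571 = folded flat, along the rail towards the rack's middle (rack -y). Stays where left: friction about 0.08 N m. Starts straight out, carrying the board.
- right_arm (a joint): Right flip arm: 0 = folded flat along the rail towards the rack's middle (rack +y), 1.571 = straight out (rack -x). Same friction. Starts folded or a little ajar.
- left_arm_stud (a point): Centre of the upright round stud at the left arm's tip: 14 mm diameter, standing 13 mm above the arm's top face, 70 mm from the hinge axis. Pinch it to swing the arm; it turns freely between the pads. The arm is a flat steel strap 24 mm wide, 5 mm thick.
- right_arm_stud (a point): The same stud on the right arm.
- right_arm_seat (a point): Middle of the place on the right arm's top face where the board hangs, 38 mm from the hinge axis; -x of this point points along the arm to the stud, z up.
- board_center (a point): Centre of the serving board: pale wood, 12 mm thick (x), 120 mm wide (y), 130 mm high (z), 0.2 kg (0.8 to 1.3 times that). At the start it hangs upright on the left arm, about 38 mm from the hinge axis. Upper edge 65 mm above this point, lower edge 65 mm below.
- board_slot (a point): Centre of the hanging slot through the board: 38 mm wide (y), 30 mm high (z), 40 mm above the board's centre, with a 10 mm bar of wood above it. Hung, the underside of that bar lies on the arm's top face, so this point is 15 mm below that face. To pass the stud the board must be lifted about 19 mm (16 to 22 mm) from hanging.
- rest_groove (a point): Middle of the floor of the groove in the fixed wooden rest (80 x 140 mm foot), 12 mm above the counter. The groove runs along y, 110 mm long, open at both ends, 16 mm wide, 22 mm deep, with flared lips that reach 30 mm above its floor; z up. The board stands in it on its lower edge.
- tin: Bystander: creamer tin, 56 mm diameter, 94 mm high; origin under its centre.
- plate: Bystander: white saucer, 135 mm; origin under its centre.
- spare_mug: Bystander, standing fast: white mug upside down, 90 mm high; origin under its centre.
- dish_oval: Bystander: white bowl, 118 mm wide, 34 mm high; origin under its centre.

How it is judged (in metres and radians):
On the way, in this order (a step that is already met when the one before it is completed fails the run):
1. the board stands upright in the groove of the rest, let go (x of board_center in the frame of rest_groove between -0.012 and 0.012 m and y of board_center in the frame of rest_groove between -0.05 and 0.05 m and z of board_center in the frame of rest_groove below 0.07 m and angle between board_center's own z axis and vertical below 0.2 rad and contact force between the fingers and board below 0.1 N), for 0.2 s.
2. the board hangs by its slot on the right arm, let go (x of board_slot in the frame of right_arm_seat between -0.03 and 0.025 m and y of board_slot in the frame of right_arm_seat between -0.012 and 0.012 m and z of board_slot in the frame of right_arm_seat between -0.02 and -0.01 m and contact force between the fingers and board below 0.1 N), for 0.2 s.
At the end, for the whole second after the job is handed in: The board hangs upright (within 0.2 rad) and at rest by its slot on the right arm, between hinge and stud; the right arm is straight out (over 1.35 rad) and the left arm folded flat (over 1.4 rad) (x of board_slot in the frame of right_arm_seat between -0.03 and 0.025 m and y of board_slot in the frame of right_arm_seat between -0.012 and 0.012 m and z of board_slot in the frame of right_arm_seat between -0.02 and -0.01 m and angle between board_center's own z axis and vertical below 0.2 rad and linear speed of board below 0.03 m/s and value of joint right_arm above 1.35 rad and value of joint left_arm above 1.4 rad); the robot touches nothing.
It fails at once if the board is tipped over or dropped flat (angle between board_center's own z axis and vertical above 0.7 rad).
It fails at once if a bystander is pushed more than 3 cm (distance of any of tin, plate, dish_oval from where it was at the start of the episode above 0.03 m).
It also fails if it takes over 72 s, if anything falls off the work surface, if the arm or the gripper's body presses on something with over 40 N, if the wrist force passes 120 N, or if a joint passes its speed limit or range.

## Working session

There is one attempt and no reset: what is moved stays moved. The work goes in short steps, Python scripts to look and compute and a tool call to move; the robot and the scene stay as the last step left them, time stands still between calls to the robot, and variables do not carry over. Pictures are saved under pics/ and viewed, and the job is handed in when it is done.

Besides the shell and the picture viewer there is one more tool, called after "Request:" as name(argument=value, ...) on one line, values as JSON. apply_moves: Moves the arm, as the interface text tells. Its arguments: {"type":"object","properties":{"commands":{"type":"array","items":{"type":"array"}},"force":{"type":"number"}},"required":["commands"]}

```bash
ls; mkdir -p pics
python3 - <<'E'
from rig import *
import cv2,numpy as np
s=state();print({k:np.round(v,3) for k,v in s.items()})
for n in("scene","top"):
    p,d=grab_frame(n);cv2.imwrite(f"pics/{n}0.png",p);np.save(f"pics/{n}0.npy",d)
    c=get_calibration(n);print(n,c["fx"],c["fy"],c["cx"],c["cy"]);print(np.round(c["extrinsics"],3))
E
```

```text
pics
{'time_s': np.float64(0.0), 'joint_positions': array([ 1.362,  0.69 , -0.194,  1.566,  0.157,  0.903, -0.215]), 'qvel': array([ 0.001, -0.   , -0.   , -0.001,  0.   ,  0.001,  0.   ]), 'tau': array([-0.0000e+00, -5.2756e+01, -1.2660e+00, -1.5342e+01, -5.3000e-02,
        7.0000e-03,  0.0000e+00]), 'eef_pos': array([ 150.041, -606.067,  237.932]), 'orientation': array([-0.085, -0.702, -0.086,  0.702]), 'force': array([ 0.561, -0.054, -1.014]), 'torque': array([ 0.002, -0.04 ,  0.021]), 'grip_width': np.float64(88.154)}
scene 372.47107756981165 372.47107756981165 319.7366376662671 199.928520793563
[[-8.80000e-01 -2.50000e-01  4.04000e-01  3.50380e+01]
 [-4.75000e-01  4.30000e-01 -7.68000e-01  7.69846e+02]
 [ 1.80000e-02 -8.67000e-01 -4.97000e-01  7.62994e+02]
 [ 0.00000e+00  0.00000e+00  0.00000e+00  1.00000e+00]]
top 398.0272624573152 398.0272624573152 313.69300783849815 202.65567446864387
[[ 1.000000e-03 -9.970000e-01  7.700000e-02  3.989140e+02]
 [-1.000000e+00 -1.000000e-03 -4.000000e-03 -1.662200e+02]
 [ 4.000000e-03 -7.700000e-02 -9.970000e-01  1.512224e+03]
 [ 0.000000e+00  0.000000e+00  0.000000e+00  1.000000e+00]]
```

View pics/scene0.png

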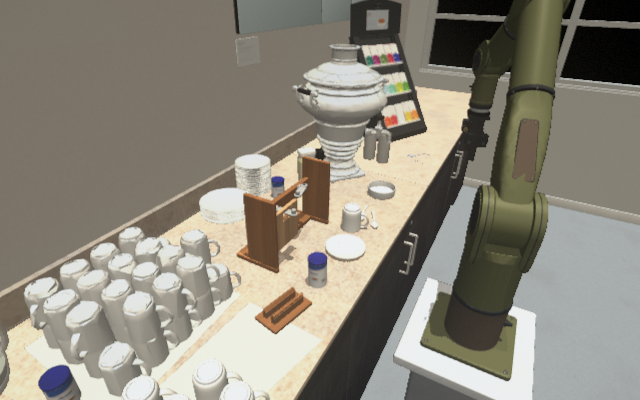

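View pics/top0.png

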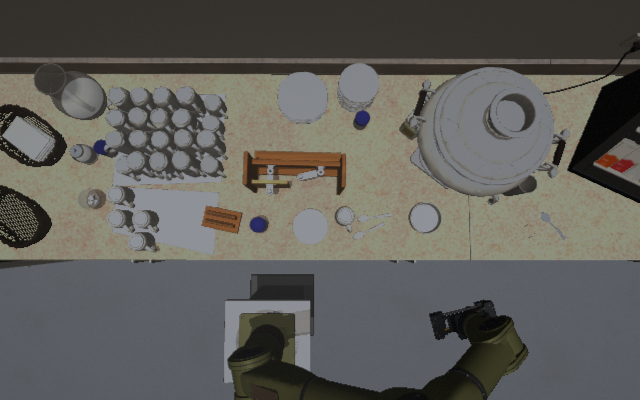

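The scene view shows the rack at (290,215) seen from its left-back side and the rest at (284,309). In the top view the rack is at (295,170), the rest at (222,219), the tin at (259,224) and the saucer at (310,226). Next I'll zoom in.

```bash
cat > h.py <<'E'
from rig import *
import cv2,numpy as np
def cal(n):
    c=get_calibration(n);return c,np.array(c["extrinsics"])
def ray(n,u,v):
    c,E=cal(n);d=np.array([(u-c["cx"])/c["fx"],(v-c["cy"])/c["fy"],1.]);return E[:3,3],E[:3,:3]@d
def plane(n,u,v,z):
    o,d=ray(n,u,v);return o+d*(z-o[2])/d[2]
def proj(n,p):
    c,E=cal(n);q=E[:3,:3].T@(np.array(p,float)-E[:3,3]);return np.array([c["fx"]*q[0]/q[2]+c["cx"],c["fy"]*q[1]/q[2]+c["cy"]])
def cloud(n,d):
    c,E=cal(n);v,u=np.mgrid[0:d.shape[0],0:d.shape[1]]
    P=np.stack([(u-c["cx"])/c["fx"]*d,(v-c["cy"])/c["fy"]*d,d],-1)
    W=P@E[:3,:3].T+E[:3,3];W[d==0]=np.nan;return W
def crop(p,u0,v0,w,h,k,f):
    cv2.imwrite(f,cv2.resize(p[v0:v0+h,u0:u0+w],None,fx=k,fy=k,interpolation=cv2.INTER_CUBIC))
E
python3 - <<'E'
from h import *
crop(cv2.imread("pics/top0.png"),190,140,160,110,5,"pics/t0c.png")
crop(cv2.imread("pics/scene0.png"),225,145,150,115,5,"pics/s0c.png")
E
```

```text
(no output)
```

View pics/t0c.png

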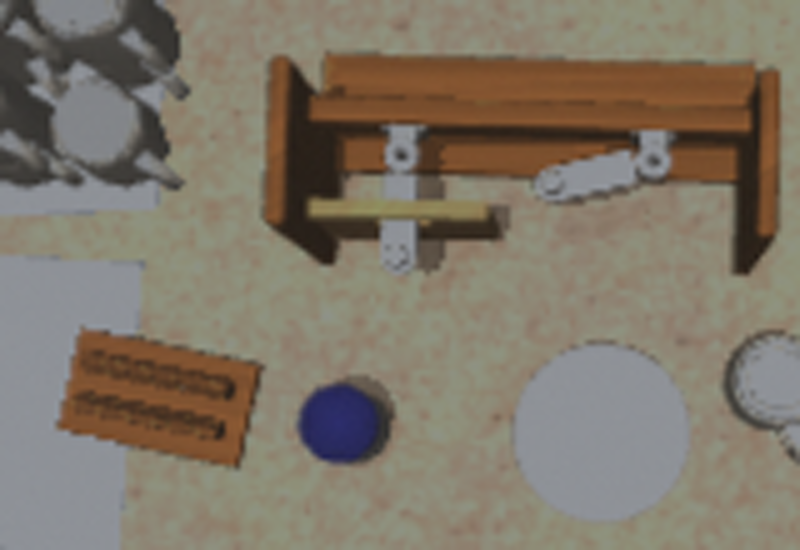

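View pics/s0c.png

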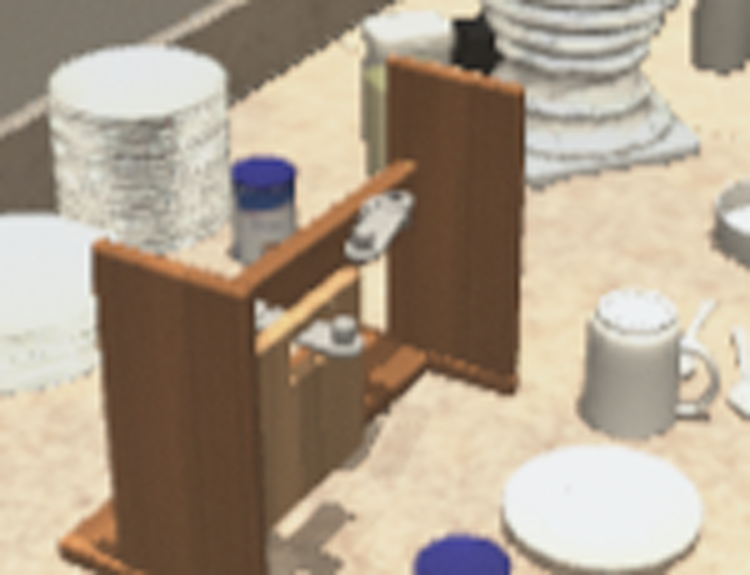

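Run:
```python
from h import *
t=lambda U,V:(190+(U+.5)/5-.5,140+(V+.5)/5-.5)
s=lambda U,V:(225+(U+.5)/5-.5,145+(V+.5)/5-.5)
for nm,U,V,z in [("Lhinge",401,153,182),("Rhinge",654,160,182),("Lstud",398,252,193),("Rstud",548,180,193),("boardL",308,210,210),("boardR",489,214,210),
 ("LpFarIn",295,60,248),("LpNearL",262,220,248),("LpNearR",287,220,248),("RpNearL",757,236,248),("RpNearR",777,236,248),("RpFarL",758,70,248),("RpFarR",778,70,248),("railL",310,118,173),("railR",750,130,173),
 ("rest1",80,328,12),("rest2",264,365,12),("rest3",240,468,12),("rest4",57,428,12),("tin",340,424,94),("plate",601,431,12)]:
    print(nm,np.round(plane("top",*t(U,V),z)[:2],1))
for nm,U,V,z in [("Lstud",343,326,193),("Rstud",361,236,193),("brdnearTop",268,345,210),("brdfarTop",358,270,210)]:
    print("S",nm,np.round(plane("scene",*s(U,V),z)[:2],1))
# cloud
for n in("top","scene"):
    d=np.load(f"pics/{n}0.npy");W=cloud(n,d)
    m=(abs(W[...,2]-248)<6)&(abs(W[...,0]-480)<150)
    m&=(W[...,1]<150)&(W[...,1]>-350)
    pts=W[m];print(n,len(pts))
    lab=pts[:,1]>-80
    for g in(pts[lab],pts[~lab]):
        if len(g)>10: print(np.round(g.mean(0),1),np.round(g.min(0)),np.round(g.max(0)), cv2.minAreaRect(g[:,:2].astype(np.float32)))
```

```text
Lhinge [610.7 -23.2]
Rhinge [ 606.2 -193.8]
Lstud [542.4 -23. ]
Rstud [ 590.9 -122.7]
boardL [568.2  34.7]
boardR [565.7 -84.5]
LpFarIn [660.4  38.4]
LpNearL [556.8  58.1]
LpNearR [556.9  42.2]
RpNearL [ 546.9 -258.2]
RpNearR [ 547. -271.]
RpFarL [ 654.4 -259.4]
RpFarR [ 654.4 -272.2]
railL [636.   39.8]
railR [ 628.2 -259.3]
rest1 [504.1 236.1]
rest2 [476.2  96.9]
rest3 [398.8 113.8]
rest4 [428.7 251.7]
tin [430.1  27.9]
plate [ 426.8 -157.3]
S Lstud [538.  -19.4]
S Rstud [ 586.4 -118.8]
S brdnearTop [548.4  42.4]
S brdfarTop [549.3 -55.1]
top 220
[594.3  50.1 248. ] [556.  43. 242.] [630.  57. 253.] ((592.804931640625, 49.61498260498047), (74.3735122680664, 13.436357498168945), 1.008331060409546)
[ 587.5 -264.9  247.9] [ 547. -272.  242.] [ 630. -258.  253.] ((588.1854248046875, -264.9531555175781), (13.316102027893066, 82.9964828491211), 89.77068328857422)
scene 191
[589.6  52.6 247.4] [554.  43. 242.] [630.  62. 251.] ((591.8406982421875, 51.6212158203125), (18.097936630249023, 75.48531341552734), 87.2924575805664)
[ 586.9 -262.9  247.3] [ 546. -277.  242.] [ 630. -256.  252.] ((587.8524780273438, -266.5973205566406), (84.1217269897461, 21.37614631652832), 0.1639026254415512)
```

```bash
cat >> h.py <<'E'
from scipy.spatial.transform import Rotation as Ro
def tool(s=None):
    s=s or state();q=s["orientation"];return np.array(s["eef_pos"]),Ro.from_quat([q[1],q[2],q[3],q[0]]).as_matrix()
def go(target,yaw=None):
    """shift units & turn units to world target; yaw=direction of tool y in xy (rad, mod pi)"""
    p,R=tool();sh=R.T@(np.array(target)-p)/25
    y=np.arctan2(R[1,1],R[0,1]);t=0
    if yaw is not None:
        dy=(yaw-y+np.pi/2)%np.pi-np.pi/2
        t=-np.degrees(dy)/6 if R[2,0]<0 else np.degrees(dy)/6
    print("shift",np.round(sh,2),"turn",np.round(t,2),"| tcp",np.round(p,1),"jawyaw",np.round(y,3))
def tri(a,b):
    (o1,d1),(o2,d2)=ray("top",*a),ray("scene",*b)
    A=np.zeros((3,3));r=np.zeros(3)
    for o,d in((o1,d1),(o2,d2)):
        d=d/np.linalg.norm(d);M=np.eye(3)-np.outer(d,d);A+=M;r+=M@o
    return np.linalg.solve(A,r)
E
python3 - <<'E'
from h import *
p,R=tool();print(np.round(R,4))
t=lambda U,V:(190+(U+.5)/5-.5,140+(V+.5)/5-.5)
s=lambda U,V:(225+(U+.5)/5-.5,145+(V+.5)/5-.5)
print(tri(t(398,252),s(343,326)),tri(t(548,180),s(361,236)))
go([590,-122,300],0)
E
```

```text
[[-5.000e-04  2.405e-01 -9.706e-01]
 [ 1.600e-03 -9.706e-01 -2.405e-01]
 [-1.000e+00 -1.600e-03  1.000e-04]]
[541.69385275 -23.17170473 190.07381971] [ 590.30234543 -123.11135146  190.10080868]
shift [ -2.46 -14.57 -21.74] turn -12.68 | tcp [ 150.1 -606.1  238. ] jawyaw -1.328
```

Request:
apply_moves(commands=[[[-2.4,-3,-4],-3,-0.1],[[-2.4,-6,-9],-6,-0.1],[[-2.4,-9,-13],-9,-0.1],[[-2.4,-12,-18],-11,-0.1],[[-2.4,-14,-21],-12.5,-0.1],[[-2.4,-14.5,-21.7],-12.7,-0.1],[[-2.4,-14.5,-21.7],-12.7,-0.1],[[-2.4,-14.5,-21.7],-12.7,-0.1],[[-2.4,-14.5,-21.7],-12.7,-0.1],[[-2.4,-14.5,-21.7],-12.7,-0.1],[[-2.4,-14.5,-21.7],-12.7,-0.1],[[-2.4,-14.5,-21.7],-12.7,-0.1]], force=30)

```text
time_s: 1.1
eef_pos: [483.4, -239.4, 289.8]
orientation: [0.501, 0.499, 0.502, -0.499]
force: [0.8, -1.9, 0.6]
grip_width: 39.7
```

Run:
```python
from h import *
s=state();print(s["time_s"],np.round(s["joint_positions"],2),s["grip_width"],np.round(s["force"],1))
go([590,-122,240],-0.028)
```

```text
1.1 [ 0.73  0.56 -0.58  1.75  0.37  0.95  0.01] 39.68506279924077 [ 0.8 -1.9  0.6]
shift [ 1.99  4.29 -4.67] turn 0.32 | tcp [ 483.4 -239.4  289.8] jawyaw 0.005
```

Request:
apply_moves(commands=[[[1,1.5,-1.5],0.3,-0.1],[[2,3,-3],0.3,-0.1],[[2,4.29,-4.67],0.3,-0.1],[[2,4.29,-4.67],0.3,-0.1],[[2,4.29,-4.67],0.3,-0.1],[[2,4.29,-4.67],0.3,-0.1],[[2,4.29,-4.67],0.3,-0.1]])

```text
time_s: 1.68
eef_pos: [589.1, -124.4, 239.5]
orientation: [-0.492, -0.507, -0.493, 0.508]
force: [0.3, 0.1, 0.2]
grip_width: 39.6
```

Run:
```python
from h import *
p,d=grab_frame("top");q,e=grab_frame("scene")
a,_=tool();print(np.round(a,1),state()["grip_width"])
for n in("top","scene"):print(n,proj(n,a),proj(n,[590,-122,193]))
crop(p,230,130,110,80,7,"pics/t1.png");crop(q,250,130,110,80,7,"pics/s1.png")
```

```text
[ 588.8 -126.1  240. ] 40.09384204637049
top [299.7632016  174.13259515] [298.98612594 175.8530028 ]
scene [297.15838798 177.55511436] [296.35355952 191.12049298]
```

View pics/t1.png

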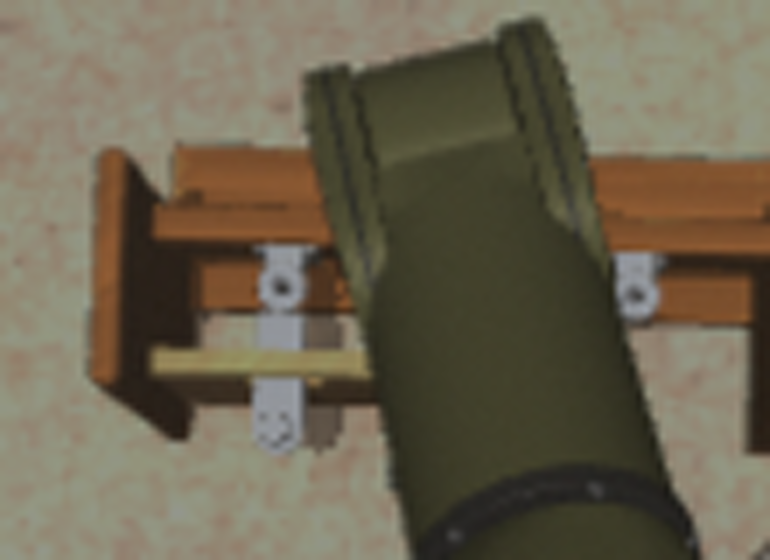

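View pics/s1.png

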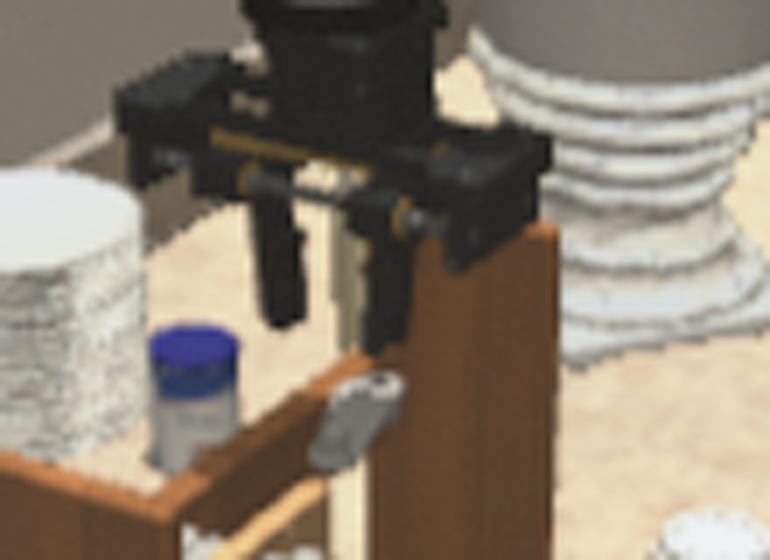

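Run:
```python
from h import *
go([588.5,-120.7,184],-0.028)
print(np.round(tool()[1],3))
```

```text
shift [ 2.24 -0.02 -0.22] turn -0.04 | tcp [ 588.8 -126.1  240. ] jawyaw -0.032
[[-0.001  0.999 -0.032]
 [-0.002 -0.032 -0.999]
 [-1.    -0.001  0.002]]
```

Request:
apply_moves(commands=[[[0,0,-0.22],0,-0.1],[[0.7,0,-0.22],0,-0.1],[[1.4,0,-0.22],0,-0.1],[[2.0,0,-0.22],0,-0.1],[[2.22,0,-0.22],0,-0.1],[[2.22,0,-0.22],0,-0.1],[[2.22,0,-0.22],0,-0.1]])

```text
time_s: 2.37
eef_pos: [590.0, -118.8, 185.1]
orientation: [0.493, 0.508, 0.492, -0.507]
force: [0.3, 0.2, 0.2]
grip_width: 39.7
```

Run:
```python
from h import *
q,e=grab_frame("scene")
a,_=tool();print(np.round(a,1),state()["grip_width"],state()["force"])
crop(q,250,130,110,80,7,"pics/s2.png")
```

```text
[ 590.4 -118.7  185.5] 39.727812787128606 [-0.059702   -0.02019782  0.06937732]
```

View pics/s2.png

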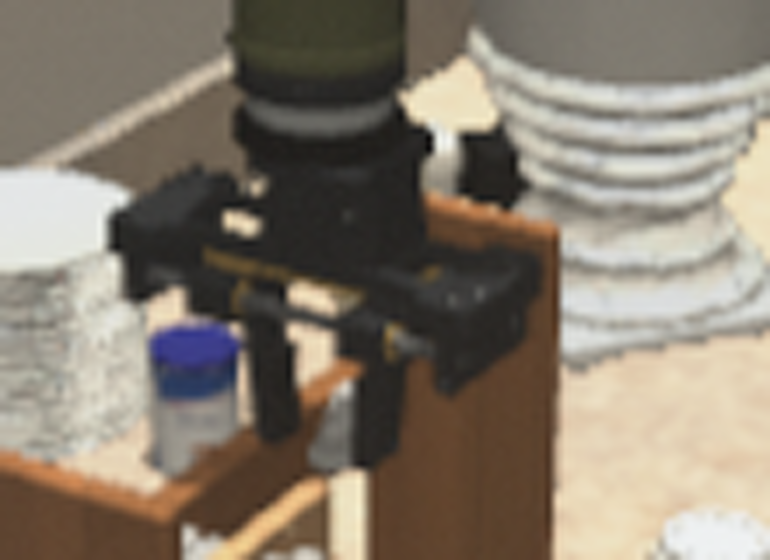

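The stud end of the arm (about crop (330,440)) is between the fingers at (275,430) and (378,455). Closing on it now.

Request:
apply_moves(commands=[[[0,0,0],0,-0.6],[[0,0,0],0,-1],[[0,0,0],0,-1],[[0,0,0],0,-1],[[0,0,0],0,-1],[[0,0,0],0,-1]], force=20)

```text
time_s: 2.92
eef_pos: [590.2, -118.4, 184.9]
orientation: [0.493, 0.507, 0.492, -0.507]
force: [-0.6, 0.2, 1.8]
grip_width: 12.8
```

Run:
```python
from h import *
q,e=grab_frame("scene")
a,R=tool();print(np.round(a,1),state()["grip_width"],state()["force"]);print(R.round(3))
crop(q,250,130,110,80,7,"pics/s3.png")
```

```text
[ 590.2 -118.4  184.9] 12.495705280572146 [-0.3803348  -0.52959126  2.6203033 ]
[[ 0.001  1.    -0.03 ]
 [-0.    -0.03  -1.   ]
 [-1.     0.001  0.   ]]
```

View pics/s3.png

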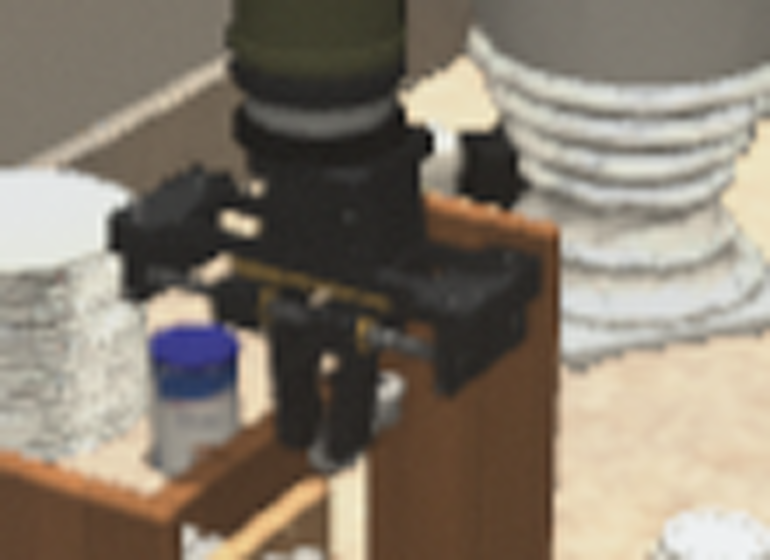

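Request:
apply_moves(commands=[[[0,-0.43,0.15],0,-1],[[0,-0.82,0.37],0,-1],[[0,-1.17,0.64],0,-1],[[0,-1.48,0.97],0,-1],[[0,-1.72,1.34],0,-1],[[0,-1.91,1.74],0,-1],[[0,-2.03,2.18],0,-1],[[0,-2.08,2.65],0,-1],[[0,-2.08,2.65],0,-1],[[0,-2.08,2.65],0,-1]])

```text
time_s: 3.8
eef_pos: [535.5, -177.5, 184.3]
orientation: [0.491, 0.508, 0.496, -0.505]
force: [-4.0, 14.3, 2.6]
grip_width: 0.2
```

Run:
```python
from h import *
p,e=grab_frame("top")
a,R=tool();print(np.round(a,1),state()["grip_width"],state()["force"]);print(R.round(3))
crop(p,230,130,110,80,7,"pics/t4.png")
q,e=grab_frame("scene")
crop(q,250,130,110,80,7,"pics/s4.png")
```

```text
[ 535.5 -177.5  184.2] 0.5962349997039363 [-2.77945971 14.28830651  2.87783713]
[[-0.002  1.    -0.026]
 [ 0.009 -0.026 -1.   ]
 [-1.    -0.002 -0.009]]
```

View pics/s4.png

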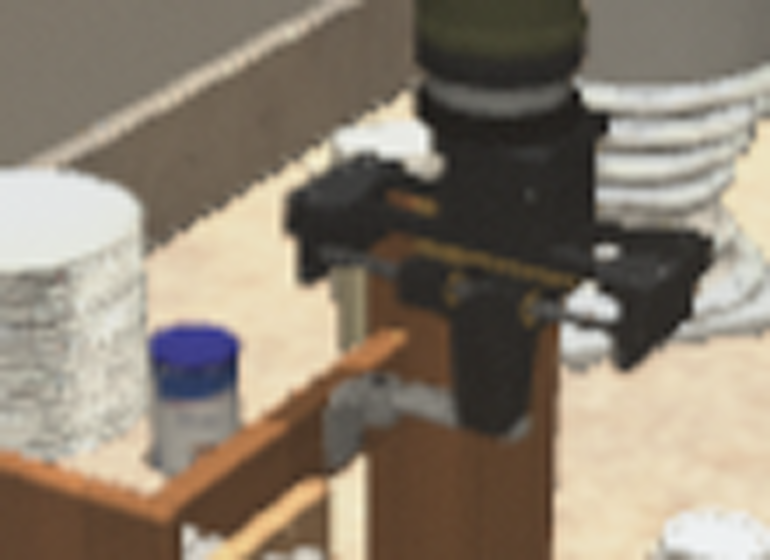

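Request:
apply_moves(commands=[[[0,0,-0.6],0,-1],[[-1,0,-0.8],0,-1],[[-2.4,0,-1.6],0,-0.5],[[-2.4,-3,-4],0,-0.1],[[-2.4,-7,-6],0,-0.1],[[-2.4,-7,-6],0,-0.1],[[-2.4,-7,-6],0,-0.1],[[-2.4,-7,-6],0,-0.1]])

```text
time_s: 4.57
eef_pos: [364.5, -28.8, 244.7]
orientation: [0.493, 0.508, 0.491, -0.508]
force: [0.4, 0.9, -0.1]
grip_width: 38.3
```

Run:
```python
from h import *
p,e=grab_frame("top")
a,R=tool();print(np.round(a,1),state()["grip_width"],state()["force"])
cv2.imwrite("pics/top5.png",p);crop(p,190,140,160,110,5,"pics/t5.png")
q,e=grab_frame("scene")
cv2.imwrite("pics/scene5.png",q);crop(q,225,145,150,115,5,"pics/s5.png")
```

```text
[355.3 -26.3 244.1] 39.464456662236536 [-7.42365838  2.66484496  1.03628474]
```

View pics/t5.png

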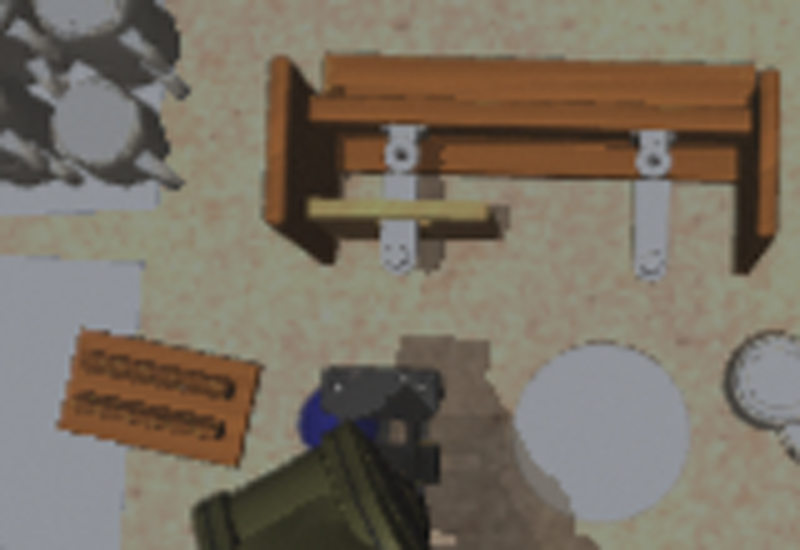

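View pics/s5.png

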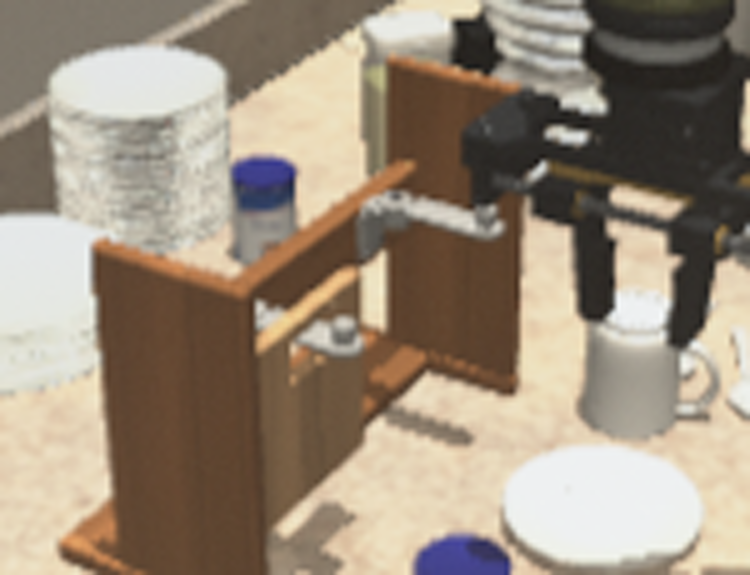

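The right arm is now straight out: hinge at crop (653,160), stud at (650,268), parallel to the left arm. Next is the board.

Run:
```python
from h import *
p=cv2.imread("pics/top5.png");hsv=cv2.cvtColor(p,cv2.COLOR_BGR2HSV)
r=hsv[175:192,245:295]
# board top: yellowish
k=cv2.resize(p[165:200,240:300],None,fx=8,fy=8,interpolation=cv2.INTER_CUBIC)
h=cv2.cvtColor(k,cv2.COLOR_BGR2HSV);m=((h[...,0]>18)&(h[...,0]<32)&(h[...,1]>75)&(h[...,2]>110)).astype(np.uint8)
n,l,st,ce=cv2.connectedComponentsWithStats(m);i=1+st[1:,4].argmax();print(st[i],ce[i])
pts=np.argwhere(l==i)[:,::-1].astype(np.float32);
P=np.array([plane("top",240+(u+.5)/8-.5,165+(v+.5)/8-.5,190)[:2] for u,v in pts],np.float32)
print(P.mean(0),cv2.minAreaRect(P))
vx=cv2.fitLine(P,cv2.DIST_L2,0,.01,.01).ravel();print(vx)
t=lambda U,V:(190+(U+.5)/5-.5,140+(V+.5)/5-.5)
print([plane("top",*t(*q),z)[:2].round(1) for q,z in (((653,160),182),((650,264),193),((401,153),182),((398,252),193))])
go([566,-65,240],-0.028)
```

```text
[  95  116  287   35 7459] [240.26263574 133.81311168]Traceback (most recent call last):
  File "<stdin>", line 9, in <module>
  File "h.py", line 8, in plane
    o,d=ray(n,u,v);return o+d*(z-o[2])/d[2]
        ~~~^^^^^^^
  File "h.py", line 6, in ray
    c,E=cal(n);d=np.array([(u-c["cx"])/c["fx"],(v-c["cy"])/c["fy"],1.]);return E[:3,3],E[:3,:3]@d
        ~~~^^^
  File "h.py", line 4, in cal
    c=get_calibration(n);return c,np.array(c["extrinsics"])
ValueError: time passes only in moves, steps and waits
```

```bash
python3 - <<'E'
s=open("h.py").read()
s=s.replace('def cal(n):\n    c=get_calibration(n);return c,np.array(c["extrinsics"])','_C={}\ndef cal(n):\n    if n not in _C:\n        c=get_calibration(n);_C[n]=(c,np.array(c["extrinsics"]))\n    return _C[n]')
open("h.py","w").write(s)
E
python3 - <<'E'
from h import *
p=cv2.imread("pics/top5.png")
k=cv2.resize(p[165:200,240:300],None,fx=8,fy=8,interpolation=cv2.INTER_CUBIC)
h=cv2.cvtColor(k,cv2.COLOR_BGR2HSV);m=((h[...,0]>18)&(h[...,0]<32)&(h[...,1]>75)&(h[...,2]>110)).astype(np.uint8)
n,l,st,ce=cv2.connectedComponentsWithStats(m);i=1+st[1:,4].argmax()
pts=np.argwhere(l==i)[:,::-1].astype(np.float32);
P=np.array([plane("top",240+(u+.5)/8-.5,165+(v+.5)/8-.5,190)[:2] for u,v in pts],np.float32)
print(P.mean(0),P.min(0),P.max(0))
print(cv2.fitLine(P,cv2.DIST_L2,0,.01,.01).ravel())
t=lambda U,V:(190+(U+.5)/5-.5,140+(V+.5)/5-.5)
print([plane("top",*t(*q),z)[:2].round(1) for q,z in (((653,160),182),((650,264),193),((401,153),182),((398,252),193))])
go([568,-65,240],-0.028)
E
```

```text
[571.9749 -23.6957] [565.2311   -82.501625] [579.427   36.9913]
[ 1.1850751e-02  9.9992979e-01  5.7197516e+02 -2.3695717e+01]
[array([ 606.1, -193.1]), array([ 534.5, -190.9]), array([610.7, -23.2]), array([542.4, -23. ])]
shift [0.13 8.37 1.27] turn 0.03 | tcp [359.6 -27.9 244.4] jawyaw -0.025
```

Request:
apply_moves(commands=[[[0.1,2,0.5],0,-0.1],[[0.1,4,1],0,-0.1],[[0.1,6,1.25],0,-0.1],[[0.1,8,1.25],0,-0.1],[[0.1,8.5,1.25],0,-0.1],[[0.1,8.5,1.25],0,-0.1],[[0.1,8.5,1.25],0,-0.1],[[0.1,8.5,1.25],0,-0.1],[[0.1,8.5,1.25],0,-0.1]])

```text
time_s: 5.42
eef_pos: [575.5, -66.4, 241.8]
orientation: [-0.492, -0.507, -0.493, 0.508]
force: [-0.3, 0.5, -0.0]
grip_width: 39.7
```

Run:
```python
from h import *
go([572,-64,152],-0.022)
q,e=grab_frame("scene")
crop(q,250,130,110,80,7,"pics/s6.png")
```

```text
shift [ 3.59 -0.13 -0.1 ] turn -0.07 | tcp [575.5 -66.4 241.8] jawyaw -0.03
```

View pics/s6.png

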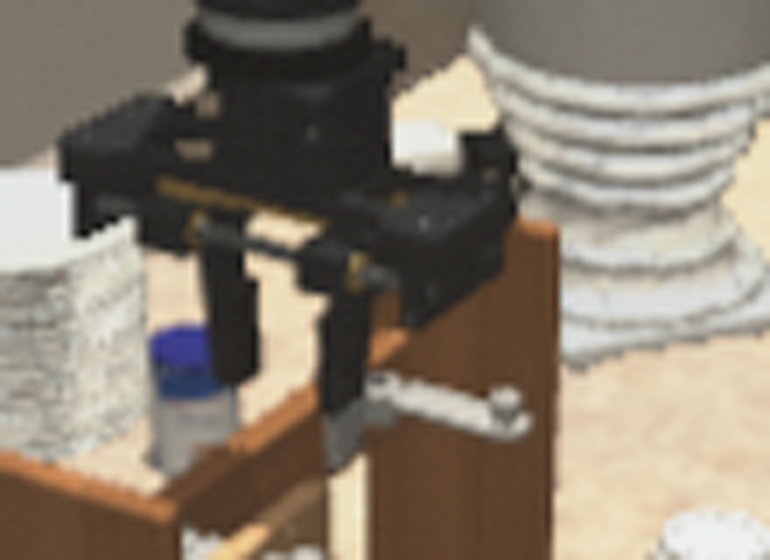

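Request:
apply_moves(commands=[[[0.6,-0.13,-0.1],0,-0.1],[[1.3,-0.13,-0.1],0,-0.1],[[2.0,-0.13,-0.1],0,-0.1],[[2.7,-0.13,-0.1],0,-0.1],[[3.3,-0.13,-0.1],0,-0.1],[[3.6,-0.13,-0.1],0,-0.1],[[3.6,-0.13,-0.1],0,-0.1],[[3.6,-0.13,-0.1],0,-0.1]])

```text
time_s: 6.13
eef_pos: [573.4, -63.0, 152.5]
orientation: [-0.493, -0.507, -0.493, 0.507]
force: [-0.3, 0.0, -0.2]
grip_width: 39.6
```

Run:
```python
from h import *
go([572,-64,152],-0.022);print(state()["force"])
q,e=grab_frame("scene")
crop(q,250,130,110,100,6,"pics/s7.png")
```

```text
shift [ 0.02 -0.06  0.04] turn -0.07 | tcp [573.4 -63.  152.5] jawyaw -0.029
[-0.29931571  0.01313851 -0.17738117]
```

View pics/s7.png

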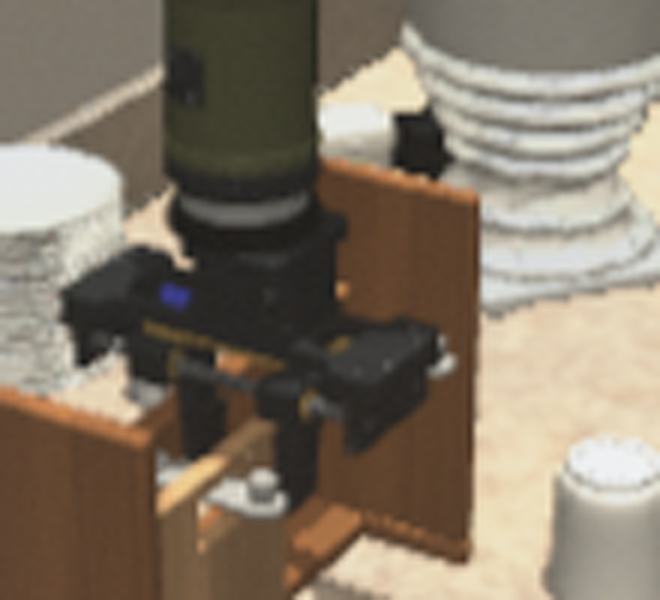

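The board's top edge (crop (160,505)–(270,430)) runs between the two fingers. Closing with a strong grip.

Request:
apply_moves(commands=[[[0,0,0],0,-0.5],[[0,0,0],0,-1],[[0,0,0],0,-1],[[0,0,0],0,-1],[[0,0,0],0,-1],[[0,0,0],0,-1],[[0,0,0],0,-1]], force=50)

```text
time_s: 6.77
eef_pos: [573.9, -62.9, 152.2]
orientation: [0.493, 0.507, 0.492, -0.507]
force: [-0.8, -1.1, 2.2]
grip_width: 11.4
```

Request:
apply_moves(commands=[[[-0.25,0,0],0,-1],[[-0.5,0,0],0,-1],[[-0.78,0,0],0,-1],[[-0.78,0,0],0,-1],[[-0.78,0,0],0,-1]], force=50)

```text
time_s: 7.18
eef_pos: [574.2, -62.9, 172.2]
orientation: [0.493, 0.508, 0.492, -0.507]
force: [0.2, 0.1, -1.9]
grip_width: 11.6
```

Run:
```python
from h import *
go([572,-64,152],-0.022);print(state()["force"],state()["torque"],state()["grip_width"])
q,e=grab_frame("scene")
crop(q,250,130,110,100,6,"pics/s8.png")
```

```text
shift [ 0.81 -0.09  0.05] turn -0.07 | tcp [574.2 -62.9 172.2] jawyaw -0.03
[ 0.15363461  0.07688023 -1.8921571 ] [-0.09823958 -0.06038201 -0.0215521 ] 11.606549955464976
```

View pics/s8.png

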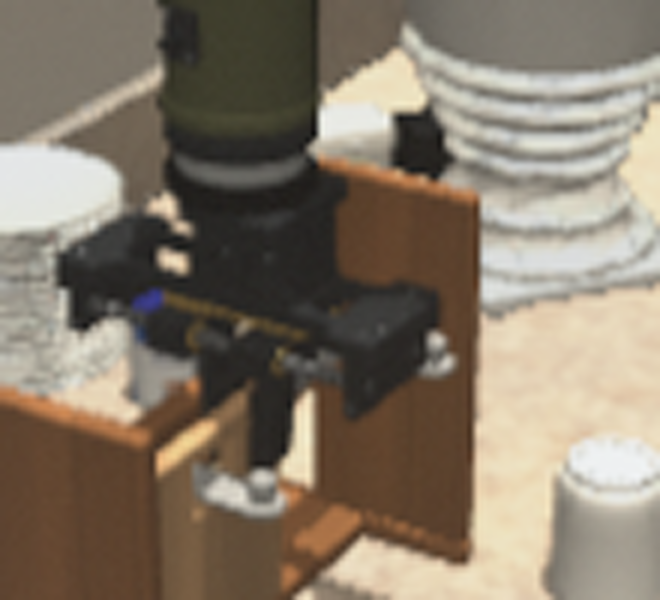

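Request:
apply_moves(commands=[[[0,-0.3,0],0,-1],[[0,-0.6,0],0,-1],[[0,-1,0],0,-1],[[0,-1.4,0],0,-1],[[0,-1.8,0],0,-1],[[0,-2.2,0],0,-1],[[0,-2.6,0],0,-1],[[0,-3,0],0,-1],[[0,-3.2,0],0,-1],[[0,-3.2,0],0,-1]])

```text
time_s: 8.07
eef_pos: [491.8, -60.8, 171.4]
orientation: [-0.492, -0.506, -0.493, 0.508]
force: [0.4, -1.0, -1.2]
grip_width: 11.5
```

Run:
```python
from h import *
go([572,-64,152],-0.022);print(state()["force"],state()["torque"],state()["grip_width"])
q,e=grab_frame("scene")
crop(q,250,130,110,100,6,"pics/s9.png")
```

```text
shift [0.77 3.21 0.04] turn -0.07 | tcp [491.8 -60.8 171.4] jawyaw -0.029
[ 0.41609916 -1.01804898 -1.16687748] [-0.07320261 -0.08713853 -0.00472555] 11.532732240798559
```

View pics/s9.png

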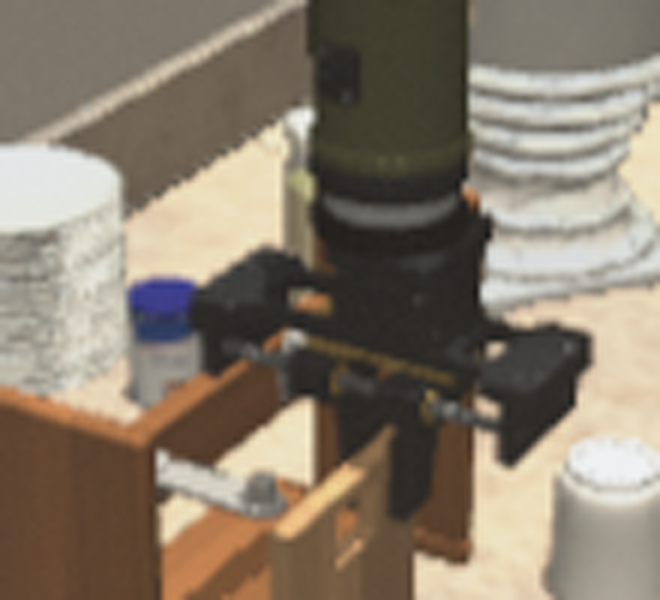

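Run:
```python
from h import *
for n,f,(u0,v0,u1,v1) in (("top","pics/top5.png",(195,198,250,240)),("scene","pics/scene0.png",(245,280,325,335))):
    p=cv2.imread(f)[v0:v1,u0:u1];k=cv2.resize(p,None,fx=8,fy=8,interpolation=cv2.INTER_CUBIC)
    h=cv2.cvtColor(k,cv2.COLOR_BGR2HSV);m=((h[...,0]<16)&(h[...,1]>120)).astype(np.uint8)
    m=cv2.morphologyEx(m,cv2.MORPH_CLOSE,np.ones((25,25)))
    cn=max(cv2.findContours(m,0,1)[0],key=cv2.contourArea);print(n,cv2.contourArea(cn),cv2.boundingRect(cn))
    o=k.copy();cv2.drawContours(o,[cn],-1,(0,255,0),1);cv2.imwrite(f"pics/rest_{n}.png",o)
    if n=="top":
        for z in(0,12):
            P=np.array([plane(n,u0+(a+.5)/8-.5,v0+(b+.5)/8-.5,z)[:2] for a,b in cn[:,0]],np.float32);print(z,cv2.minAreaRect(P))
```

```text
top 46847.0 (56, 69, 319, 212)
0 ((452.20147705078125, 177.52001953125), (139.16139221191406, 78.50071716308594), 77.94442749023438)
12 ((451.7785949707031, 174.79229736328125), (138.05711364746094, 77.87779235839844), 77.94439697265625)
scene 77247.5 (85, 61, 446, 379)
```

View pics/rest_top.png

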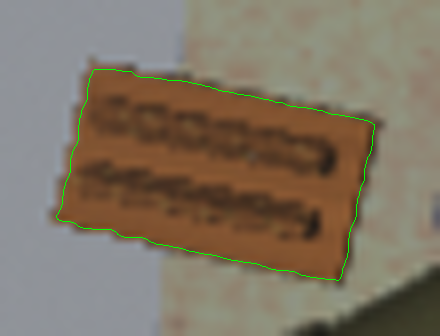

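View pics/rest_scene.png

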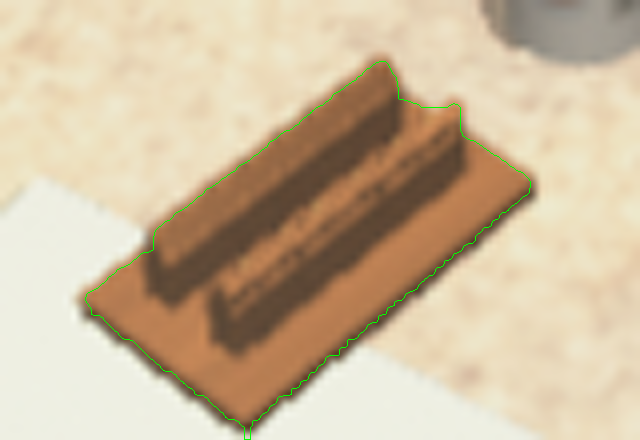

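Run:
```python
from h import *
s=lambda U,V:(245+(U+.5)/8-.5,280+(V+.5)/8-.5)
for z in(12,):
    A,B,C=[plane("scene",*s(*q),z)[:2] for q in((83,300),(248,428),(533,183))]
    print(z,A,B,C,"mid",(A+C)/2,np.linalg.norm(B-C),np.linalg.norm(A-B),np.arctan2(*(B-C)[::-1]), np.arctan2(*(A-B)[::-1]))
# groove between lip tops: scene end midpoints at z=42 ; lips tops
```

```text
12 [499.94567478 236.08858795] [423.96127829 252.75037223] [397.68049439 119.07408556] mid [448.81308459 177.58133675] 136.23519817483904 77.78973946860222 1.3766719382318624 -0.2158625090933283
```

Run:
```python
from h import *
go([442.3,137.6,230],-0.21)
```

```text
shift [-2.34 -2.27 -7.87] turn 1.73 | tcp [493.1 -60.6 171.6] jawyaw -0.029
```

Request:
apply_moves(commands=[[[-0.8,0,0],0,-1],[[-1.6,0,0],0,-1],[[-2.3,-0.3,0],0,-1],[[-2.34,-0.8,-1],0.3,-1],[[-2.34,-1.2,-2.2],0.6,-1],[[-2.34,-1.6,-3.6],1,-1],[[-2.34,-2,-5],1.4,-1],[[-2.34,-2.27,-6.3],1.73,-1],[[-2.34,-2.27,-7.3],1.73,-1],[[-2.34,-2.27,-7.87],1.73,-1],[[-2.34,-2.27,-7.87],1.73,-1],[[-2.34,-2.27,-7.87],1.73,-1]])

```text
time_s: 9.12
eef_pos: [443.1, 138.2, 230.0]
orientation: [0.445, 0.549, 0.445, -0.549]
force: [-0.5, 0.1, -1.4]
grip_width: 11.7
```

Run:
```python
from h import *
go([442.3,137.6,230],-0.21);print(state()["force"],state()["grip_width"])
p,_=grab_frame("top");q,_=grab_frame("scene")
cv2.imwrite("pics/top10.png",p);cv2.imwrite("pics/scene10.png",q)
crop(p,190,190,80,60,10,"pics/t10.png");crop(q,220,200,120,140,4,"pics/s10.png")
```

```text
shift [-0.   -0.03  0.03] turn 0.01 | tcp [443.1 138.2 230. ] jawyaw -0.209
[-0.53468575  0.13607289 -1.39983772] 11.676618205800372
```

View pics/t10.png

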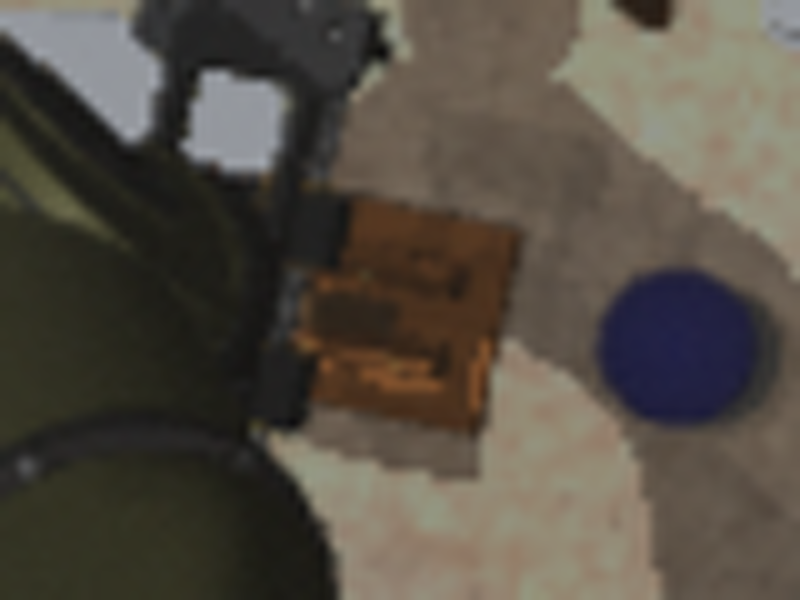

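View pics/s10.png

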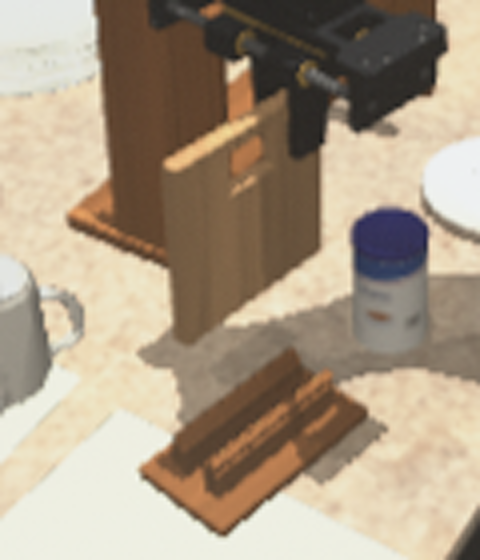

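Run:
```python
from h import *
a=np.array([443.1,138.2,230]);yw=-.209
ux=np.array([np.cos(yw),np.sin(yw),0]);uy=np.array([-np.sin(yw),np.cos(yw),0])
for nm,y,z in(("outTop",99.3,37.8),("outBot",99.3,-92.2),("inTop",-20.7,37.8),("inBot",-20.7,-92.2)):
  for sx in(-6,6):
    P=a+ux*sx+uy*y+[0,0,z]
    s=proj("scene",P);t=proj("top",P)
    print(nm,sx,P.round(1),"crop",((s-[220,200]+.5)*4-.5).round(0),"top crop",((t-[190,190]+.5)*10-.5).round(0))
```

```text
outTop -6 [457.8 236.6 267.8] crop [171. 171.] top crop [-63. 247.]
outTop 6 [469.6 234.1 267.8] crop [156. 163.] top crop [-54. 209.]
outBot -6 [457.8 236.6 137.8] crop [183. 347.] top crop [ 59. 265.]
outBot 6 [469.6 234.1 137.8] crop [170. 338.] top crop [ 67. 231.]
inTop -6 [432.9 119.2 267.8] crop [318.  83.] top crop [312. 327.]
inTop 6 [444.7 116.7 267.8] crop [304.  76.] top crop [320. 289.]
inBot -6 [432.9 119.2 137.8] crop [320. 251.] top crop [398. 337.]
inBot 6 [444.7 116.7 137.8] crop [307. 243.] top crop [406. 303.]
```

Run:
```python
from h import *
p=cv2.imread("pics/top10.png");q=cv2.imread("pics/scene10.png")
p=cv2.convertScaleAbs(p,alpha=2)
crop(p,215,212,30,22,25,"pics/t10b.png");crop(q,255,235,60,55,10,"pics/s10b.png")
```

```text
(no output)
```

View pics/t10b.png

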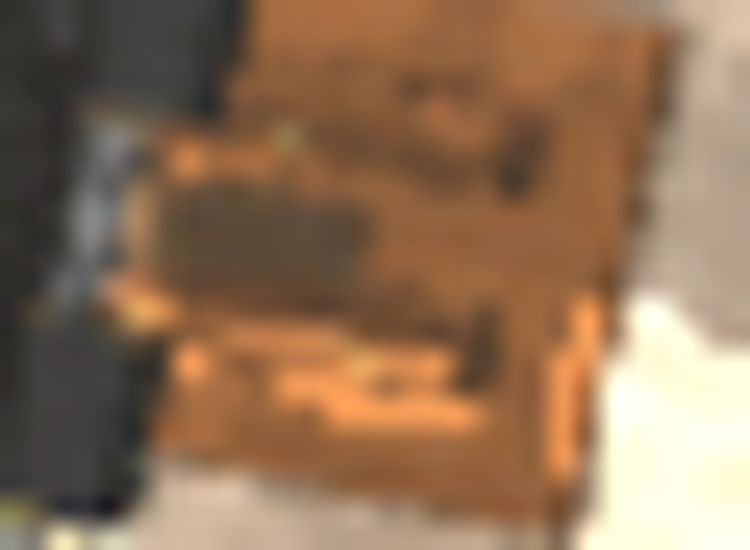

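View pics/s10b.png

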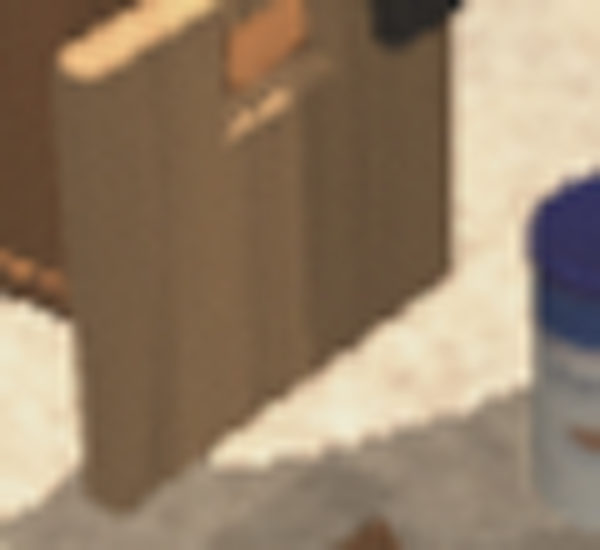

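Run:
```python
from h import *
for z in (12,25,42): print(plane("top",234.5,221.5,z), plane("top",229.2,221.7,137.8))
go([443,136.5,230],-0.21)
print(tool()[0]-0)
# lip lines from rest_top.png: upper lip (95,110)-(330,155), lower (80,175)-(315,222) at z~27
t=lambda U,V:(195+(U+.5)/8-.5,198+(V+.5)/8-.5)
for q in((95,110),(330,155),(85,175),(315,224)): print(plane("top",*t(*q),30)[:2])
```

```text
[442.68694394 126.11334718  12.        ] [438.31075637 119.84845477 137.8       ]
[442.30763181 123.58017128  25.        ] [438.31075637 119.84845477 137.8       ]
[441.81160825 120.26755663  42.        ] [438.31075637 119.84845477 137.8       ]
shift [-0.01 -0.   -0.01] turn -0.02 | tcp [443.  136.2 229.8] jawyaw -0.213
[443.01343835 136.18335134 229.77181232]
[479.98718796 227.66231347]
[459.1352066  117.99644526]
[449.72806578 231.65855618]
[427.07571915 124.45270992]
```

Request:
apply_moves(commands=[[[0.6,0.06,0],0,-1],[[1.4,0.06,0],0,-1],[[2.2,0.06,0],0,-1],[[3.0,0.06,0],0,-1],[[3.5,0.06,0],0,-1],[[3.7,0.06,0],0,-1],[[3.7,0.06,0],0,-1],[[3.7,0.06,0],0,-1]])

```text
time_s: 9.88
eef_pos: [444.8, 136.7, 137.8]
orientation: [0.444, 0.55, 0.444, -0.55]
force: [0.3, -0.4, -0.3]
grip_width: 11.3
```

Run:
```python
from h import *
go([444.5,136.5,106],-0.21);print(state()["force"],state()["grip_width"])
p,_=grab_frame("top");q,_=grab_frame("scene")
cv2.imwrite("pics/top11.png",p);cv2.imwrite("pics/scene11.png",q)
p=cv2.convertScaleAbs(p,alpha=2)
crop(p,210,205,40,30,18,"pics/t11.png");crop(q,235,260,100,75,8,"pics/s11.png")
```

```text
shift [ 1.27 -0.01  0.01] turn -0.02 | tcp [444.8 136.7 137.8] jawyaw -0.212
[ 0.31005431 -0.41059008 -0.30406023] 11.257465140481637
```

View pics/t11.png

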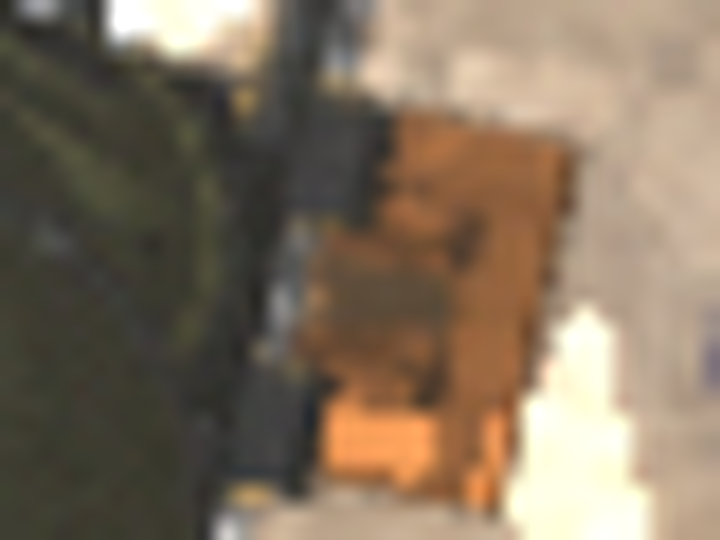

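View pics/s11.png

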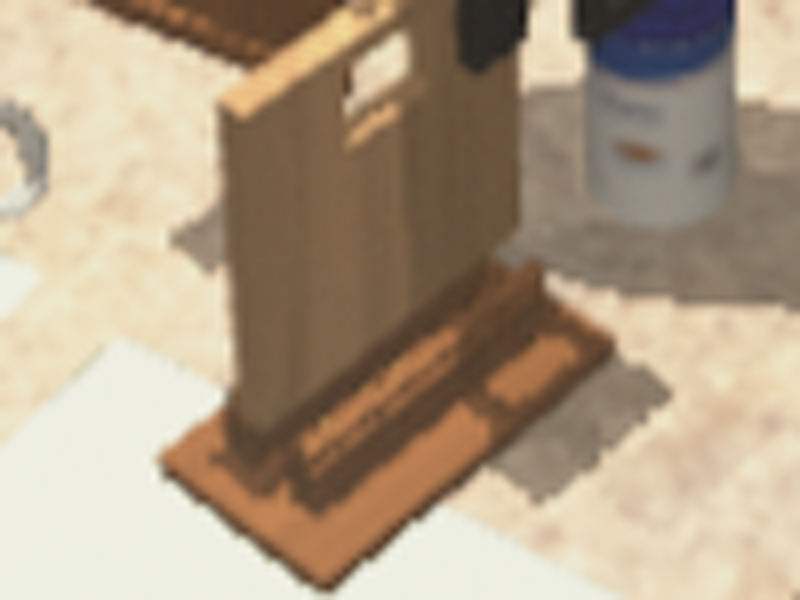

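Request:
apply_moves(commands=[[[0.2,-0.03,0],0,-1],[[0.4,-0.03,0],0,-1],[[0.6,-0.03,0],0,-1],[[0.75,-0.03,0],0,-1],[[0.75,-0.03,0],0,-1]])

```text
time_s: 10.4
eef_pos: [443.3, 137.5, 117.9]
orientation: [-0.445, -0.549, -0.445, 0.55]
force: [0.5, 0.7, -3.3]
grip_width: 11.3
```

Run:
```python
from h import *
go([444.5,136.5,106],-0.21);print(state()["force"],state()["torque"],state()["grip_width"])
```

```text
shift [0.48 0.06 0.03] turn -0.0 | tcp [443.3 137.5 117.9] jawyaw -0.21
[ 0.49952347  0.70645965 -3.34357891] [-0.13675353 -0.11985376 -0.03219757] 11.277847083812093
```

Request:
apply_moves(commands=[[[0.15,0.02,0],0,-1],[[0.3,0.02,0],0,-1],[[0.42,0.02,0],0,-1],[[0.5,0.02,0],0,-1],[[0.5,0.02,0],0,-1]])

```text
time_s: 10.82
eef_pos: [443.9, 137.4, 105.8]
orientation: [-0.445, -0.549, -0.445, 0.55]
force: [-0.5, 0.5, -1.4]
grip_width: 11.6
```

Run:
```python
from h import *
go([444.5,136.5,106],-0.21);print(state()["force"],state()["torque"],state()["grip_width"])
p,_=grab_frame("top");q,_=grab_frame("scene")
p=cv2.convertScaleAbs(p,alpha=2)
crop(p,210,205,40,30,18,"pics/t12.png");crop(q,235,260,100,75,8,"pics/s12.png")
```

```text
shift [-0.01  0.03  0.03] turn -0.0 | tcp [443.9 137.4 105.8] jawyaw -0.21
[-0.54947543  0.48943777 -1.42353252] [-0.11152561 -0.11096428 -0.04832581] 11.627275836417539
```

View pics/s12.png

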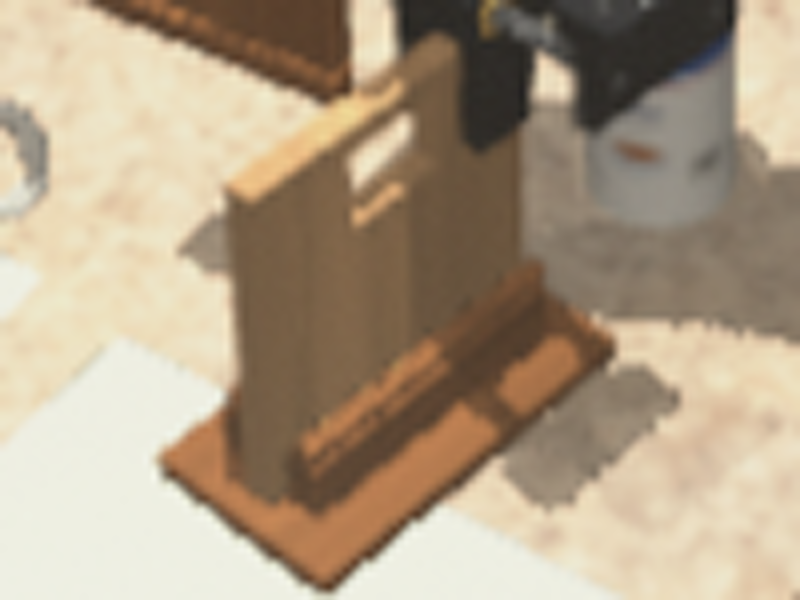

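Request:
apply_moves(commands=[[[0.05,0,0],0,-1],[[0.1,0,0],0,-1],[[0.1,0,0],0,-1]])

```text
time_s: 11.17
eef_pos: [444.4, 137.5, 104.4]
orientation: [0.445, 0.55, 0.444, -0.55]
force: [-1.1, -0.1, 6.3]
grip_width: 11.4
```

Run:
```python
from h import *
print(tool()[0],state()["force"],state()["torque"],state()["grip_width"])
```

```text
[444.4181792  137.48792074 104.36601591] [-1.11155178 -0.05476234  6.25233495] [-0.1593451   0.20755214  0.02010374] 11.390086430533275
```

Request:
apply_moves(commands=[[[0,0,0],0,-0.5],[[0,0,0],0,-0.3],[[0,0,0],0,-0.1],[[0,0,0],0,-0.1],[[0,0,0],0,-0.1],[[0,0,0],0,-0.1],[[0,0,0],0,-0.1],[[-1,0,0],0,-0.1],[[-2,0,0],0,-0.1],[[-3,0,0],0,-0.1],[[-3,0,0],0,-0.1]])

```text
time_s: 12.08
eef_pos: [446.1, 138.5, 182.2]
orientation: [0.445, 0.552, 0.444, -0.548]
force: [-0.7, 0.5, -0.9]
grip_width: 39.7
```

Run:
```python
from h import *
print(tool()[0],state()["force"],state()["grip_width"])
p,_=grab_frame("top");q,_=grab_frame("scene")
cv2.imwrite("pics/top13.png",p)
p=cv2.convertScaleAbs(p,alpha=2)
crop(p,200,205,60,45,12,"pics/t13.png");crop(q,235,240,100,95,6,"pics/s13.png")
```

```text
[446.09427469 138.51651165 182.17299823] [-0.6887349   0.46489273 -0.93098385] 39.710641042705035
```

View pics/s13.png

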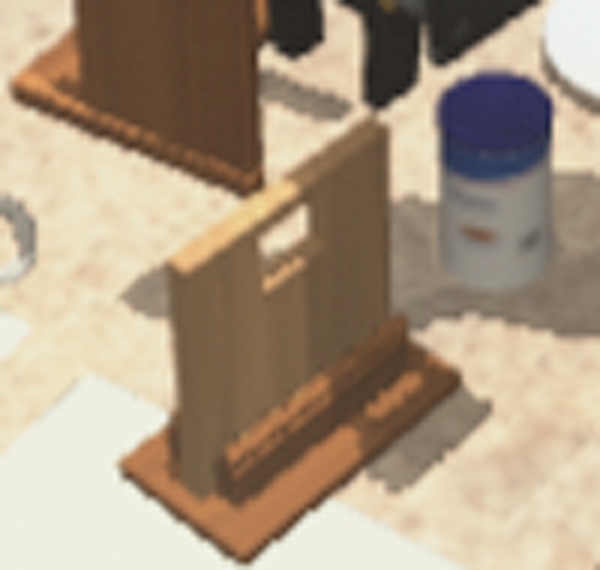

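View pics/t13.png

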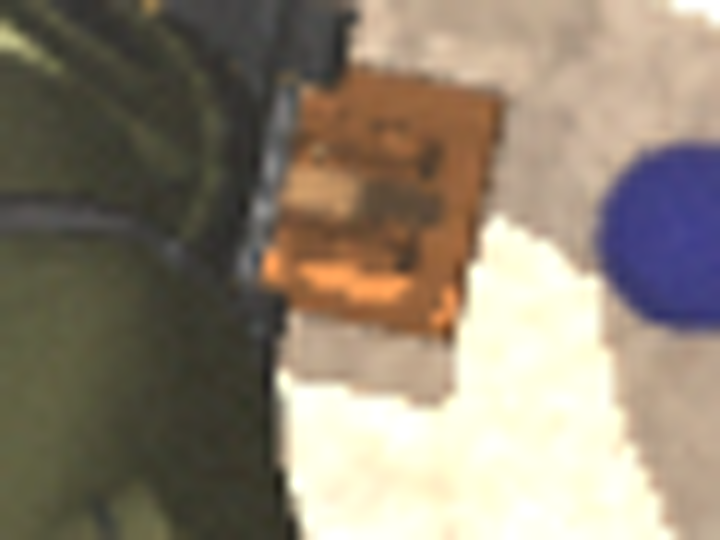

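Run:
```python
from h import *
go([460.9,214.8,182],-0.21);go([460.9,214.8,105],-0.21)
```

```text
shift [-0.1  -0.01 -3.16] turn -0.01 | tcp [444.6 137.5 179.3] jawyaw -0.211
shift [ 2.98 -0.02 -3.16] turn -0.01 | tcp [444.6 137.5 179.3] jawyaw -0.211
```

Request:
apply_moves(commands=[[[-0.1,0,-1],0,-0.1],[[-0.1,0,-2],0,-0.1],[[-0.1,0,-3],0,-0.1],[[-0.1,0,-3.16],0,-0.1],[[0.3,0,-3.16],0,-0.1],[[1,0,-3.16],0,-0.1],[[1.8,0,-3.16],0,-0.1],[[2.6,0,-3.16],0,-0.1],[[2.98,0,-3.16],0,-0.1],[[2.98,0,-3.16],0,-0.1],[[2.98,0,-3.16],0,-0.1]])

```text
time_s: 13.1
eef_pos: [460.0, 213.6, 103.6]
orientation: [-0.445, -0.549, -0.444, 0.551]
force: [-0.2, -0.0, 0.6]
grip_width: 39.7
```

Run:
```python
from h import *
go([460.9,214.8,105],-0.21)
print(state()["force"],state()["grip_width"])
p,_=grab_frame("top");q,_=grab_frame("scene")
cv2.imwrite("pics/top14.png",p)
crop(p,200,195,60,45,12,"pics/t14.png");crop(q,235,240,100,95,6,"pics/s14.png")
```

```text
shift [-0.06  0.03 -0.05] turn -0.01 | tcp [460.  213.6 103.6] jawyaw -0.211
[-0.18066115 -0.00169274  0.60609916] 39.66909423448798
```

View pics/s14.png

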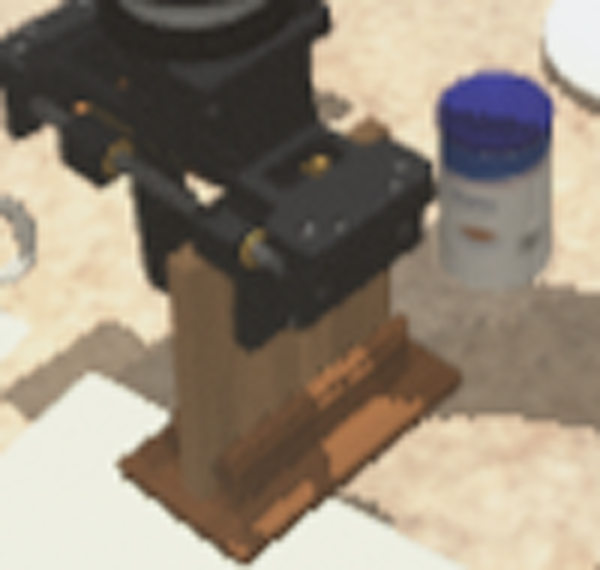

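View pics/t14.png

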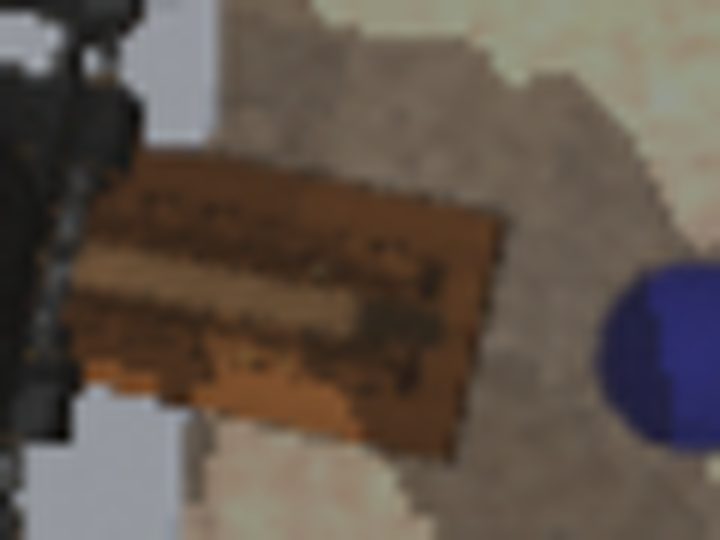

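Request:
apply_moves(commands=[[[0,0,0],0,-0.5],[[0,0,0],0,-1],[[0,0,0],0,-1],[[0,0,0],0,-1],[[0,0,0],0,-1],[[0,0,0],0,-1],[[0,0,0],0,-1],[[-0.8,0,0],0,-1],[[-1.8,0,0],0,-1],[[-2.8,0,0],0,-1],[[-3,0,0],0,-1],[[-3,0,0],0,-1]], force=50)

```text
time_s: 14.2
eef_pos: [461.4, 215.2, 180.4]
orientation: [0.445, 0.551, 0.444, -0.549]
force: [0.1, 0.3, -1.4]
grip_width: 11.6
```

Run:
```python
from h import *
go([460.9,214.8,105],-0.21)
print(state()["force"],state()["grip_width"])
t=lambda U,V:(200+(U+.5)/12-.5,195+(V+.5)/12-.5)
e=plane("top",*t(357,311),142);print(e, "end to TCP along:",((np.array([460,213.6])-e[:2])@[.209,.978]),"perp",((np.array([460,213.6])-e[:2])@[.978,-.209]))
q,_=grab_frame("scene");p,_=grab_frame("top")
cv2.imwrite("pics/top15.png",p)
crop(q,215,200,130,130,4,"pics/s15.png");crop(p,200,195,60,45,12,"pics/t15.png")
```

```text
shift [ 3.01 -0.02  0.03] turn -0.01 | tcp [461.4 215.2 180.4] jawyaw -0.211
[ 0.11105046  0.29517905 -1.3797299 ] 11.595497011672082
[442.45643461 118.73205093 142.        ] end to TCP along: 96.44745935663178 perp -2.6697944062490366
```

View pics/s15.png

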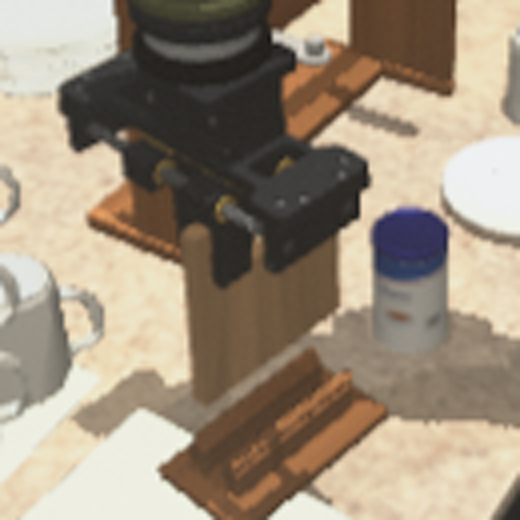

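View pics/t15.png

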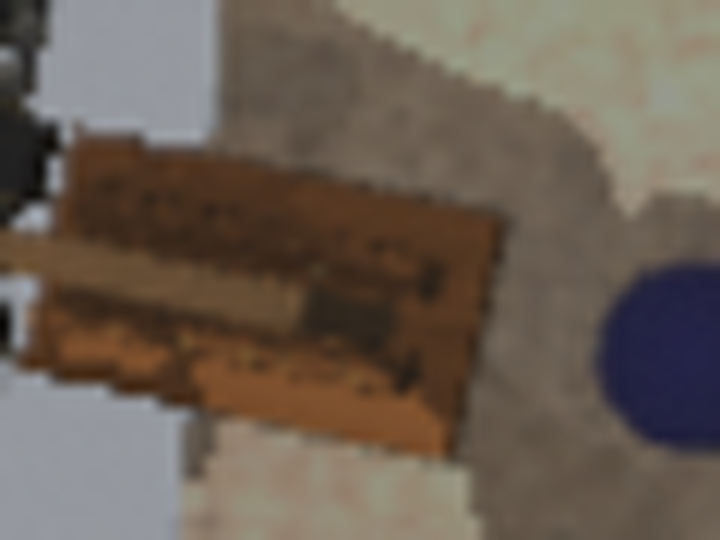

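Run:
```python
from h import *
go([474,-152,235],-0.028)
go([460,30,235],-0.1)
```

```text
shift [-2.25  3.6  14.21] turn -1.75 | tcp [460.2 214.2 178.4] jawyaw -0.211
shift [-2.26  1.53  7.21] turn -1.06 | tcp [460.2 214.2 178.4] jawyaw -0.211
```

Request:
apply_moves(commands=[[[-1,0,0],0,-1],[[-2,0.1,0.5],0,-1],[[-2.26,0.4,1.5],-0.3,-1],[[-2.26,0.7,3],-0.6,-1],[[-2.26,1.1,4.5],-0.9,-1],[[-2.26,1.5,6],-1.1,-1],[[-2.26,1.9,7.5],-1.3,-1],[[-2.26,2.3,9],-1.5,-1],[[-2.26,2.7,10.5],-1.7,-1],[[-2.26,3.1,12],-1.75,-1],[[-2.26,3.4,13.3],-1.75,-1],[[-2.26,3.6,14.2],-1.75,-1]])

```text
time_s: 15.3
eef_pos: [472.7, -155.4, 233.7]
orientation: [-0.491, -0.507, -0.493, 0.509]
force: [0.4, -0.3, -1.4]
grip_width: 11.8
```

Request:
apply_moves(commands=[[[0,0,0],0,-1],[[0,0,0],0,-1],[[0,0,0],0,-1]])

```text
time_s: 15.55
eef_pos: [473.9, -150.0, 234.7]
orientation: [-0.493, -0.506, -0.494, 0.507]
force: [0.7, 0.3, -1.7]
grip_width: 11.8
```

Run:
```python
from h import *
go([474,-154,172],-0.028)
print(state()["force"],state()["grip_width"])
q,_=grab_frame("scene");p,_=grab_frame("top")
cv2.imwrite("pics/top16.png",p)
crop(q,250,120,130,130,5,"pics/s16.png");crop(p,270,150,100,75,8,"pics/t16.png")
```

```text
shift [2.51 0.01 0.16] turn 0.02 | tcp [ 473.9 -150.   234.7] jawyaw -0.026
[ 0.68728351  0.29958258 -1.67598505] 11.773119182951637
```

View pics/s16.png

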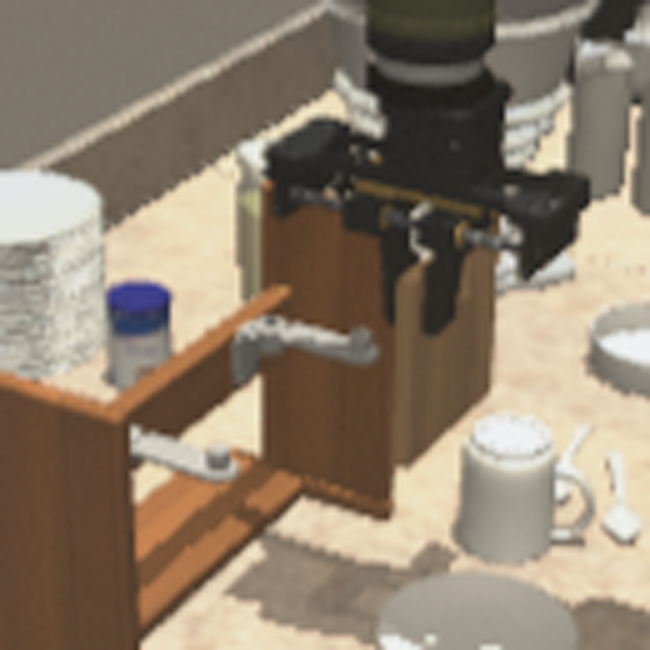

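View pics/t16.png

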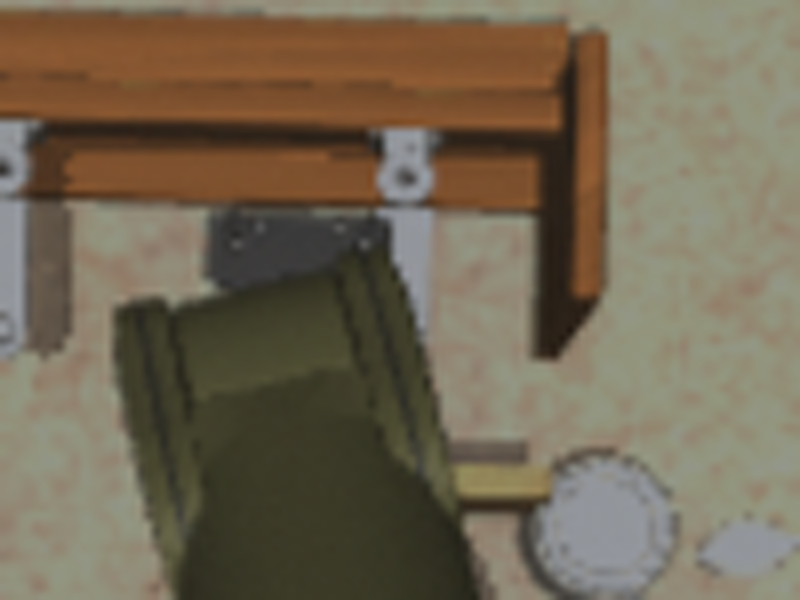

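Run:
```python
from h import *
t=lambda U,V:(270+(U+.5)/8-.5,150+(V+.5)/8-.5)
print("boardend",plane("top",*t(552,484),273))
print("mug",plane("top",*t(602,525),90),[plane("top",*t(*q),90).round(0) for q in((530,530),(675,520),(600,450))])
p=cv2.imread("pics/top5.png")
print("panelR in", plane("top",*t(572,300),248),plane("top",*t(533,355),0))
print("arm",plane("top",*t(406,176),182),plane("top",*t(411,320),180))
crop(cv2.imread("pics/top5.png"),305,160,40,40,15,"pics/t5b.png")
```

```text
boardend [ 471.01262805 -248.48909818  273.        ]
mug [ 463.32677556 -282.92130506   90.        ] [array([ 461., -251.,   90.]), array([ 466., -316.,   90.]), array([ 497., -282.,   90.])]
panelR in [ 546.09639068 -258.43490464  248.        ] [ 548.54175326 -257.7897128     0.        ]
arm [ 606.27749058 -193.4888316   182.        ] [ 545.46451862 -195.60415322  180.        ]
```

View pics/t5b.png

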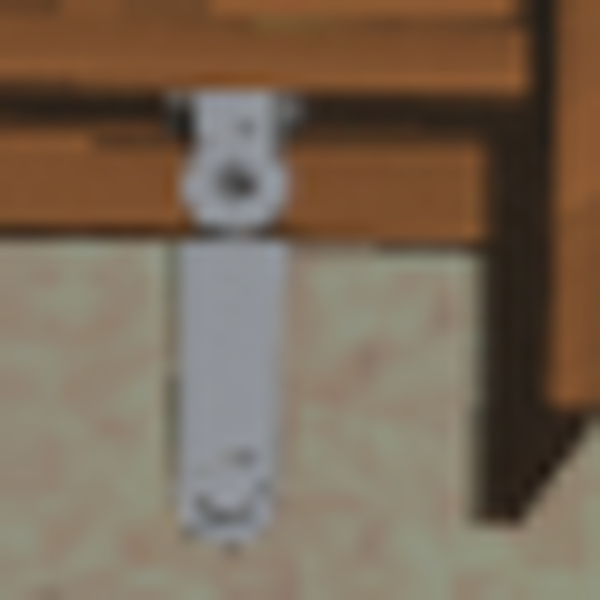

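Request:
apply_moves(commands=[[[0,0.6,0.08],0,-1],[[0,1.2,0.08],0,-1],[[0,1.48,0.08],0,-1],[[0,1.48,0.08],0,-1],[[0,1.48,0.08],0,-1],[[0,1.48,0.08],0,-1]])

```text
time_s: 16.15
eef_pos: [510.3, -153.7, 235.6]
orientation: [-0.493, -0.506, -0.494, 0.507]
force: [-0.2, -0.1, -1.3]
grip_width: 11.7
```

Run:
```python
from h import *
go([511,-153,172],-0.028)
q,_=grab_frame("scene");p,_=grab_frame("top")
cv2.imwrite("pics/top17.png",p)
crop(q,290,140,80,80,7,"pics/s17.png");crop(p,300,150,60,60,10,"pics/t17.png")
```

```text
shift [ 2.54  0.03 -0.03] turn 0.02 | tcp [ 510.3 -153.7  235.6] jawyaw -0.026
```

View pics/s17.png

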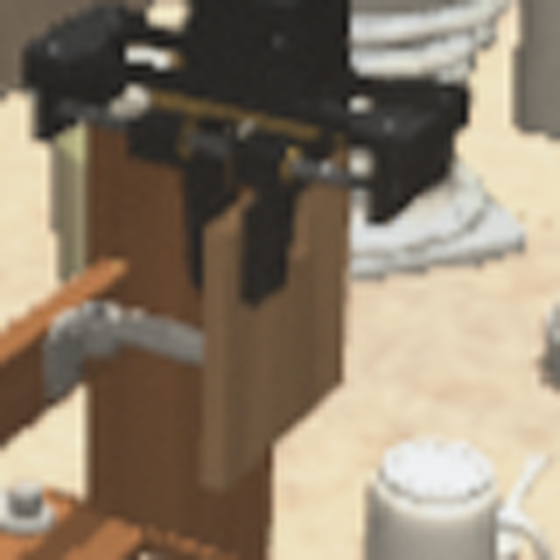

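View pics/t17.png

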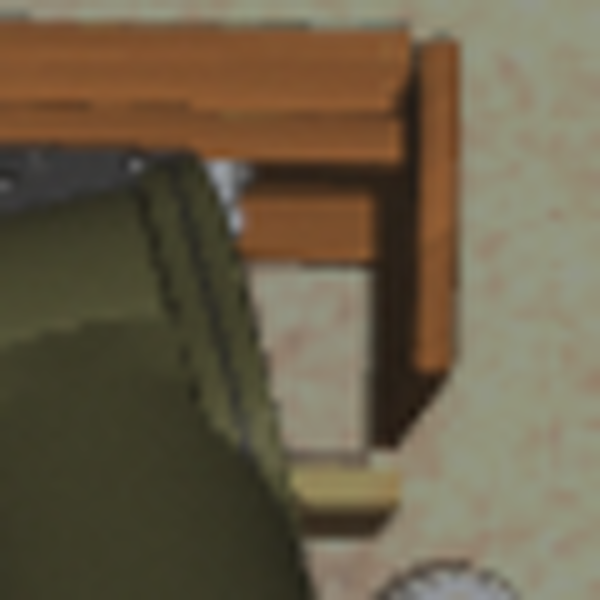

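Request:
apply_moves(commands=[[[0.6,0,0],0,-1],[[1.2,0,0],0,-1],[[1.8,0,0],0,-1],[[2.3,0,0],0,-1],[[2.56,0,0],0,-1],[[2.56,0,0],0,-1],[[2.56,0,0],0,-1],[[2.56,0,0],0,-1]])

```text
time_s: 16.92
eef_pos: [511.8, -154.2, 172.5]
orientation: [0.494, 0.507, 0.493, -0.507]
force: [0.0, 0.8, -1.0]
grip_width: 11.7
```

Run:
```python
from h import *
go([511,-153,171.3],-0.028);print(state()["force"],state()["grip_width"])
q,_=grab_frame("scene");p,_=grab_frame("top")
cv2.imwrite("pics/top18.png",p);cv2.imwrite("pics/scene18.png",q)
crop(q,280,150,70,80,8,"pics/s18.png");crop(p,300,150,60,60,10,"pics/t18.png")
```

```text
shift [ 0.05 -0.03 -0.05] turn 0.01 | tcp [ 511.8 -154.2  172.5] jawyaw -0.027
[ 0.02547175  0.80438353 -0.95185453] 11.748763149989149
```

View pics/s18.png

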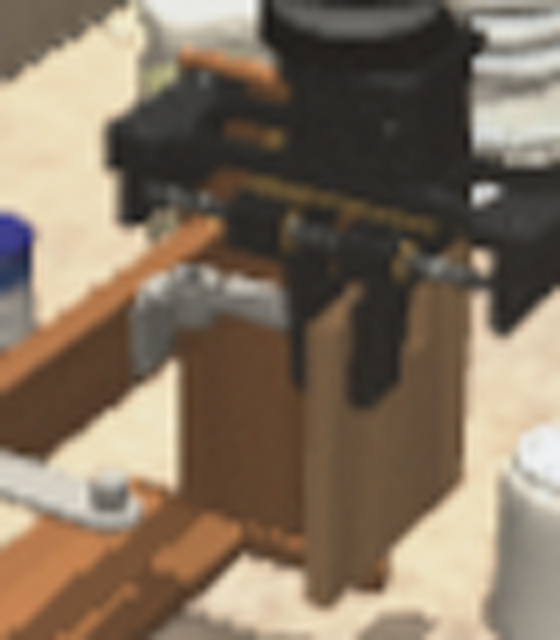

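View pics/t18.png

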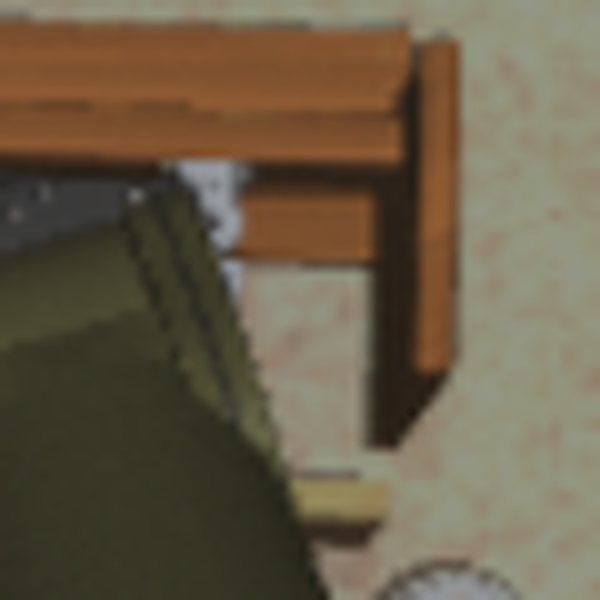

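Run:
```python
from h import *
print(plane("top",338.35,199.4,211)); go([571,-155,170.8],-0.028)
```

```text
[ 509.66316745 -252.04754381  211.        ]
shift [ 0.07  2.36 -0.04] turn 0.0 | tcp [ 511.9 -154.3  172.6] jawyaw -0.027
```

Request:
apply_moves(commands=[[[0.07,0,0],0,-1],[[0.07,0.2,0],0,-1],[[0.07,0.4,0],0,-1],[[0.07,0.6,0],0,-1],[[0.07,0.8,0],0,-1],[[0.07,0.9,0],0,-1],[[0.07,0.9,0],0,-1]])

```text
time_s: 17.6
eef_pos: [534.8, -154.7, 170.0]
orientation: [0.493, 0.507, 0.493, -0.506]
force: [0.2, -0.1, -2.2]
grip_width: 11.6
```

Run:
```python
from h import *
go([570,-155,170.8],-0.028);print(state()["force"],state()["torque"],state()["grip_width"])
q,_=grab_frame("scene")
crop(q,280,150,70,80,8,"pics/s19.png")
```

```text
shift [-0.03  1.41 -0.02] turn 0.01 | tcp [ 534.8 -154.7  170. ] jawyaw -0.027
[ 0.19638491 -0.05354126 -2.2091568 ] [-0.01638387 -0.12208172 -0.0260129 ] 11.577024436651138
```

View pics/s19.png

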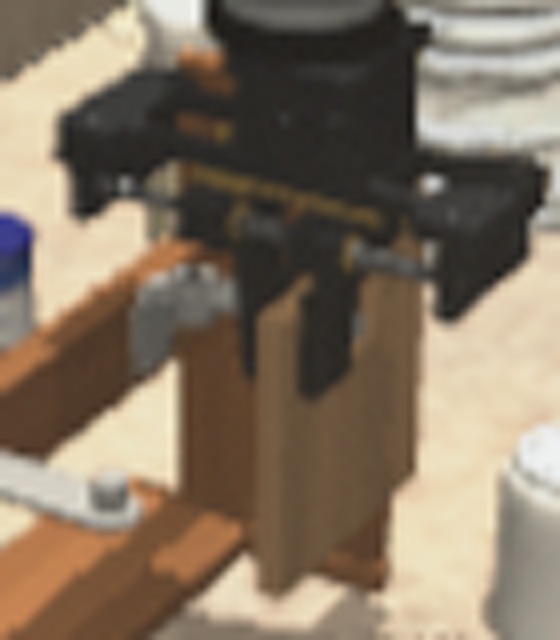

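No contact force and the stud tip just shows in the slot (crop (358,320)), so the slot is passing over it. Continuing along the arm.

Request:
apply_moves(commands=[[[0,0.2,0],0,-1],[[0,0.4,0],0,-1],[[0,0.6,0],0,-1],[[0,0.8,0],0,-1],[[0,1.0,0],0,-1],[[0,1.2,0],0,-1],[[0,1.4,0],0,-1],[[0,1.4,0],0,-1],[[0,1.4,0],0,-1]])

```text
time_s: 18.4
eef_pos: [569.0, -155.7, 169.9]
orientation: [0.493, 0.507, 0.493, -0.507]
force: [-0.4, -0.4, -1.6]
grip_width: 11.9
```

Run:
```python
from h import *
go([570,-155,151.6],-0.028);print(state()["force"],state()["torque"],state()["grip_width"])
q,_=grab_frame("scene")
crop(q,280,150,70,80,8,"pics/s20.png")
```

```text
shift [ 0.73  0.04 -0.03] turn 0.01 | tcp [ 569.  -155.7  169.9] jawyaw -0.027
[-0.43876081 -0.40531584 -1.63055318] [ 0.03955085 -0.10818657 -0.0303087 ] 11.850743720505553
```

View pics/s20.png

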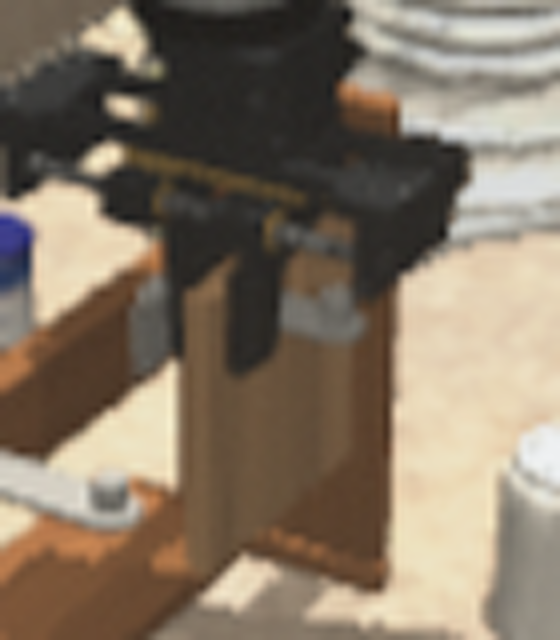

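The arm and its stud (crop (330,315)) now protrude in front of the board. Lowering by about 19 mm.

Request:
apply_moves(commands=[[[0.2,0,0],0,-1],[[0.4,0,0],0,-1],[[0.6,0,0],0,-1],[[0.7,0,0],0,-1],[[0.75,0,0],0,-1],[[0.75,0,0],0,-1]])

```text
time_s: 18.95
eef_pos: [568.4, -156.0, 152.2]
orientation: [-0.493, -0.506, -0.493, 0.507]
force: [-3.6, -0.9, 9.9]
grip_width: 11.7
```

Run:
```python
from h import *
go([570,-155,151.6],-0.028);print(state()["force"],state()["torque"],state()["grip_width"])
q,_=grab_frame("scene")
crop(q,280,150,70,80,8,"pics/s21.png")
```

```text
shift [ 0.02  0.06 -0.04] turn 0.0 | tcp [ 568.4 -156.   152.2] jawyaw -0.028
[-3.6153093  -0.85559433  9.94442003] [-0.19110282  0.64974294 -0.06833208] 11.710123153950482
```

View pics/s21.png

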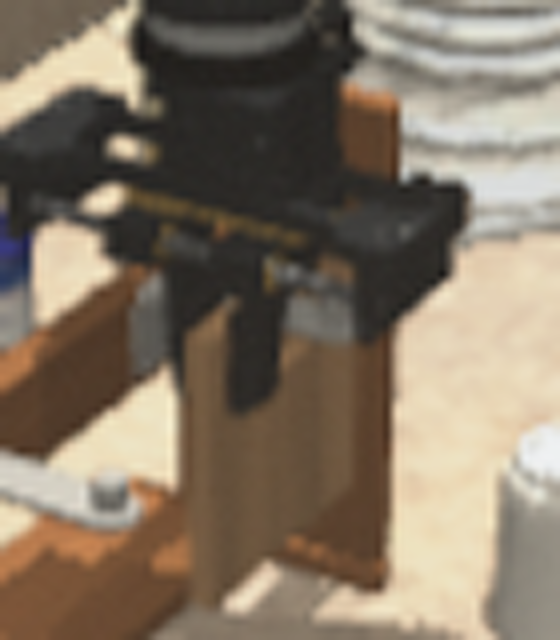

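Request:
apply_moves(commands=[[[-0.02,0,0],0,-0.7],[[-0.02,0,0],0,-0.5],[[-0.02,0,0],0,-0.3],[[-0.02,0,0],0,-0.1],[[-0.02,0,0],0,-0.1],[[-0.02,0,0],0,-0.1],[[-0.02,0,0],0,-0.1],[[-0.02,0,0],0,-0.1]])

```text
time_s: 19.67
eef_pos: [568.8, -155.8, 151.7]
orientation: [-0.493, -0.507, -0.493, 0.507]
force: [0.5, -0.3, 0.1]
grip_width: 39.5
```

Run:
```python
from h import *
print(tool()[0],state()["force"],state()["grip_width"])
q,_=grab_frame("scene");p,_=grab_frame("top")
crop(q,280,150,70,80,8,"pics/s22.png");crop(p,300,150,60,60,10,"pics/t22.png")
```

```text
[ 568.84378811 -155.78052553  151.71558665] [ 0.49930766 -0.27127325  0.14030819] 39.477617503157
```

View pics/s22.png

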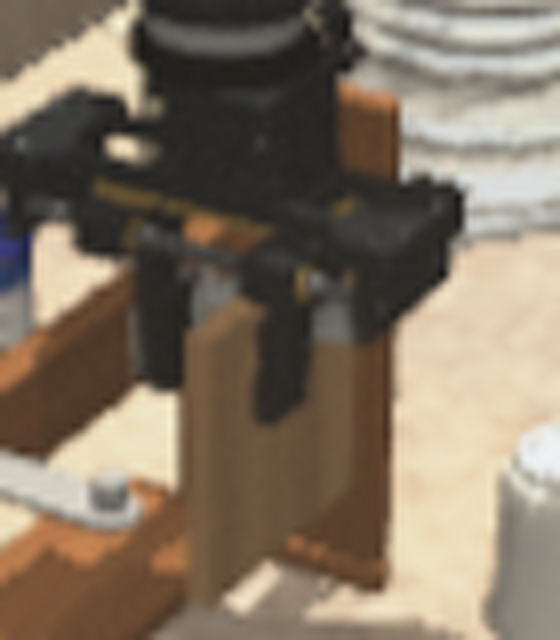

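View pics/t22.png

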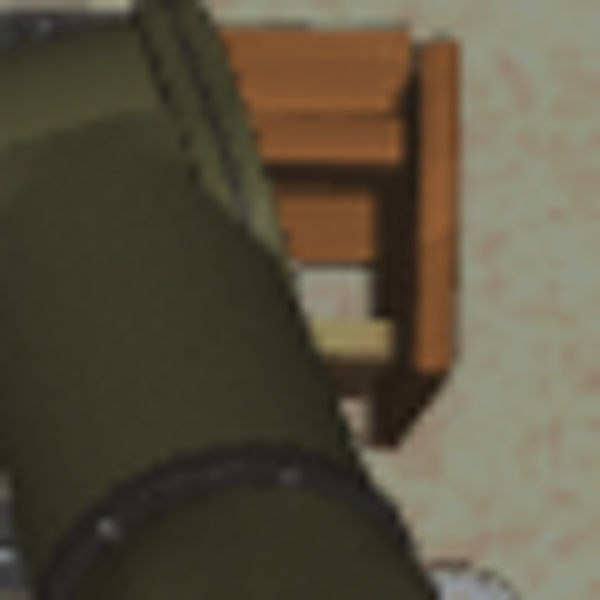

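Request:
apply_moves(commands=[[[-0.8,0,0],0,-0.1],[[-1.8,0,0],0,-0.1],[[-3,0,0],0,-0.1],[[-4,0,-1],0,-0.1],[[-4,-0.6,-3],0,-0.1],[[-4,-1.1,-5],0,-0.1],[[-4,-1.1,-5.3],0,-0.1],[[-4,-1.1,-5.3],0,-0.1],[[-4,-1.1,-5.3],0,-0.1],[[-4,-1.1,-5.3],0,-0.1]])

```text
time_s: 20.6
eef_pos: [545.1, -23.7, 251.7]
orientation: [-0.493, -0.507, -0.493, 0.507]
force: [-0.4, -0.5, -0.5]
grip_width: 39.9
```

Run:
```python
from h import *
go([542.4,-22.8,182],-0.028)
print(state()["force"],state()["grip_width"])
q,_=grab_frame("scene");p,_=grab_frame("top")
crop(q,250,150,100,80,7,"pics/s23.png");crop(p,240,150,120,60,6,"pics/t23.png")
```

```text
shift [ 2.79 -0.11 -0.04] turn -0.0 | tcp [545.1 -23.7 251.7] jawyaw -0.028
[-0.36548183 -0.53714718 -0.48422392] 39.86501545755906
```

View pics/s23.png

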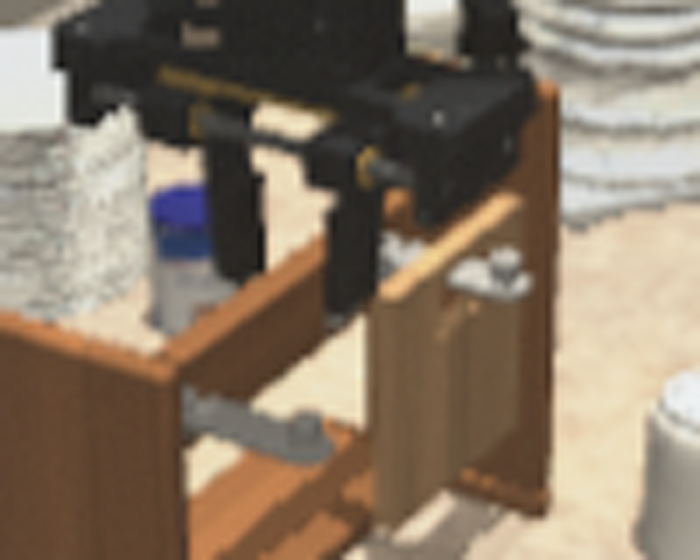

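View pics/t23.png

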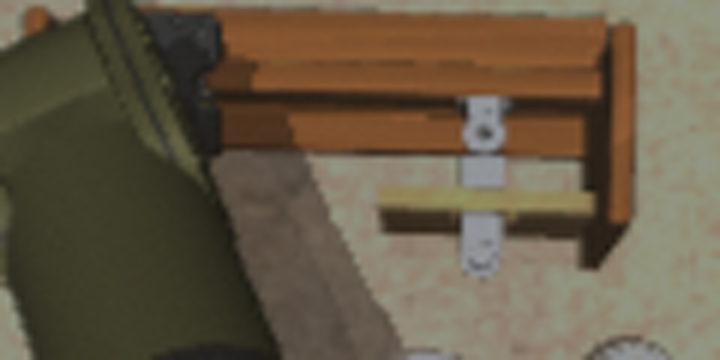

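Request:
apply_moves(commands=[[[0.6,-0.11,-0.04],0,-0.1],[[1.3,-0.11,-0.04],0,-0.1],[[2,-0.11,-0.04],0,-0.1],[[2.5,-0.11,-0.04],0,-0.1],[[2.76,-0.11,-0.04],0,-0.1],[[2.76,-0.11,-0.04],0,-0.1],[[2.76,-0.11,-0.04],0,-0.1]])

```text
time_s: 21.28
eef_pos: [542.5, -22.3, 182.9]
orientation: [-0.493, -0.507, -0.493, 0.507]
force: [-0.2, 0.8, 0.2]
grip_width: 39.5
```

Request:
apply_moves(commands=[[[0,0,0],0,-0.5],[[0,0,0],0,-1],[[0,0,0],0,-1],[[0,0,0],0,-1],[[0,0,0],0,-1],[[0,0,0],0,-1]], force=25)

```text
time_s: 21.78
eef_pos: [540.7, -21.5, 182.9]
orientation: [-0.493, -0.506, -0.494, 0.508]
force: [-4.8, 0.4, 6.2]
grip_width: 12.2
```

Run:
```python
from h import *
go([542.4,-22.8,182],-0.028)
print(state()["force"],state()["grip_width"])
q,_=grab_frame("scene")
crop(q,250,150,100,80,7,"pics/s24.png")
```

```text
shift [0.04 0.07 0.05] turn 0.01 | tcp [540.7 -21.5 182.9] jawyaw -0.027
[-4.84408044  0.36004807  6.21170159] 12.197077110015632
```

View pics/s24.png

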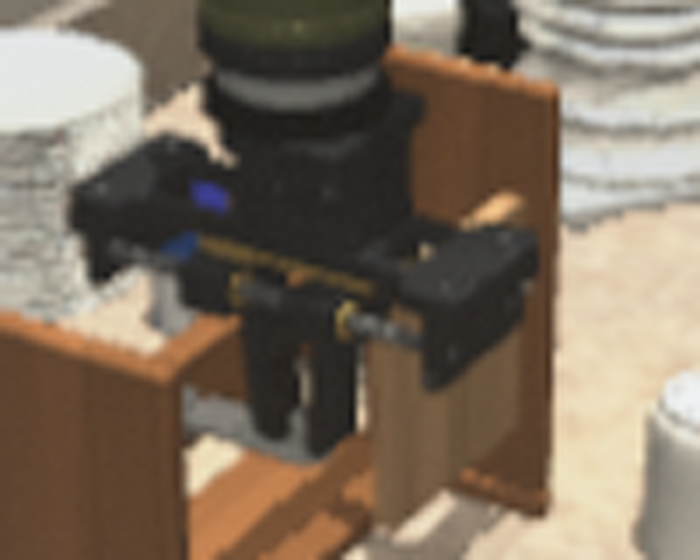

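Request:
apply_moves(commands=[[[0,0.04,0.47],0,-1],[[0,0.16,0.93],0,-1],[[0,0.36,1.37],0,-1],[[0,0.62,1.76],0,-1],[[0,0.95,2.1],0,-1],[[0,0.95,2.1],0,-1]])

```text
time_s: 22.33
eef_pos: [562.3, -79.2, 182.8]
orientation: [-0.492, -0.505, -0.492, 0.51]
force: [-7.5, -6.3, 8.6]
grip_width: 12.6
```

Run:
```python
from h import *
go([611,-93,182],-0.028)
print(state()["force"],state()["grip_width"])
q,_=grab_frame("scene")
crop(q,250,150,100,80,7,"pics/s25.png")
```

```text
shift [0.02 1.96 0.49] turn -0.02 | tcp [562.3 -79.2 182.8] jawyaw -0.031
[-7.49241626 -6.26859337  8.6060147 ] 12.61346512901451
```

View pics/s25.png

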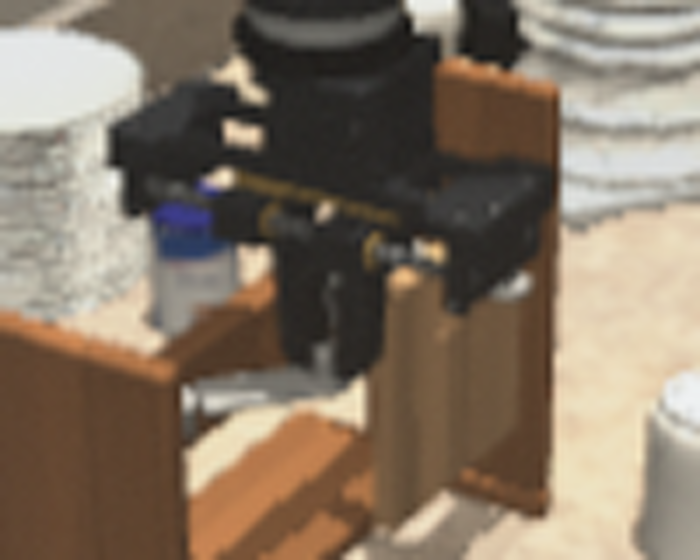

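Request:
apply_moves(commands=[[[0,0.3,0.1],0,-1],[[0,0.6,0.22],0,-1],[[0,0.9,0.32],0,-1],[[0,1.2,0.4],0,-1],[[0,1.5,0.46],0,-1],[[0,1.8,0.5],0,-1],[[0,2,0.5],0,-1],[[0,2,0.5],0,-1],[[0,2,0.5],0,-1]])

```text
time_s: 23.13
eef_pos: [609.1, -94.5, 182.5]
orientation: [-0.492, -0.502, -0.493, 0.513]
force: [-12.2, -8.0, 11.1]
grip_width: 12.5
```

Run:
```python
from h import *
go([611,-93,182],-0.028)
print(state()["force"],state()["grip_width"])
q,_=grab_frame("scene")
crop(q,250,150,100,80,7,"pics/s26.png")
```

```text
shift [ 0.02  0.07 -0.06] turn -0.03 | tcp [609.1 -94.5 182.5] jawyaw -0.031
[-12.22717481  -7.95817211  11.11465502] 12.507020645402607
```

View pics/s26.png

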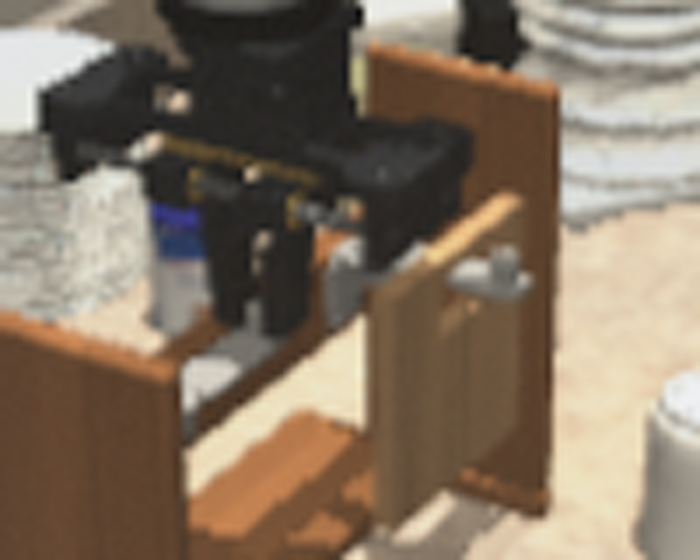

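Request:
apply_moves(commands=[[[0,-0.02,-0.05],0,-0.6],[[0,-0.02,-0.05],0,-0.3],[[0,-0.02,-0.05],0,-0.1],[[0,-0.02,-0.05],0,-0.1],[[0,-0.02,-0.05],0,-0.1],[[-1,-0.02,-0.05],0,-0.1],[[-2.5,-0.02,-0.05],0,-0.1],[[-4,-0.02,-0.05],0,-0.1],[[-4.5,-2,0],0,-0.1],[[-4.5,-4,0],0,-0.1],[[-4.5,-6,0],0,-0.1],[[-4.5,-7,0],0,-0.1]])

```text
time_s: 24.18
eef_pos: [447.2, -83.5, 295.6]
orientation: [0.494, 0.507, 0.493, -0.506]
force: [-0.5, -0.2, 0.2]
grip_width: 39.9
```

Request:
apply_moves(commands=[[[0,-1,0],0,-0.1],[[0,-1.5,0],0,-0.1],[[0,-1.5,0],0,-0.1],[[0,-1.5,0],0,-0.1]])

```text
time_s: 24.52
eef_pos: [411.8, -82.9, 295.7]
orientation: [0.494, 0.507, 0.493, -0.506]
force: [-0.2, 0.3, 0.1]
grip_width: 39.5
```

Run:
```python
from h import *
s=state();print(tool()[0],s["force"],s["grip_width"],s["qvel"].round(3),s["time_s"])
q,_=grab_frame("scene");p,_=grab_frame("top")
cv2.imwrite("pics/top27.png",p)
crop(q,225,145,150,115,5,"pics/s27.png");crop(p,190,140,160,110,5,"pics/t27.png")
```

```text
[411.7702657  -82.8625533  295.71473498] [-0.2085813   0.27821416  0.11809715] 39.49632942342405 [-0.012  0.027  0.003 -0.045  0.002 -0.002  0.001] 24.5167
```

View pics/s27.png

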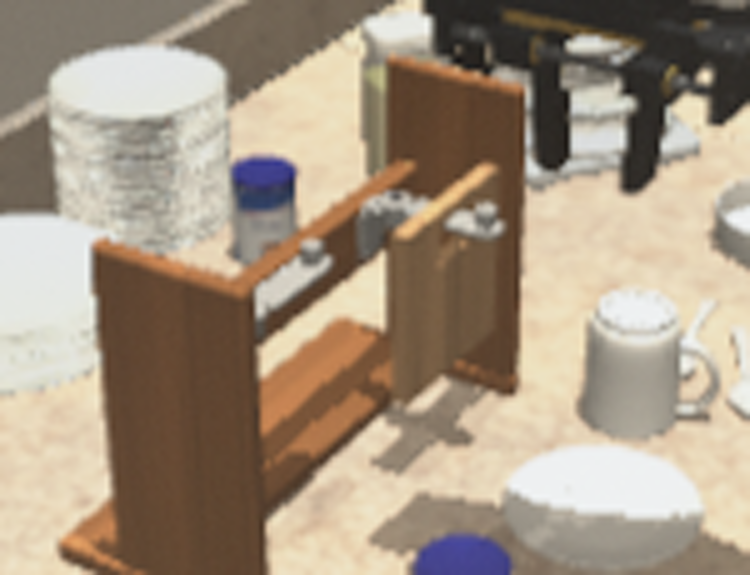

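View pics/t27.png

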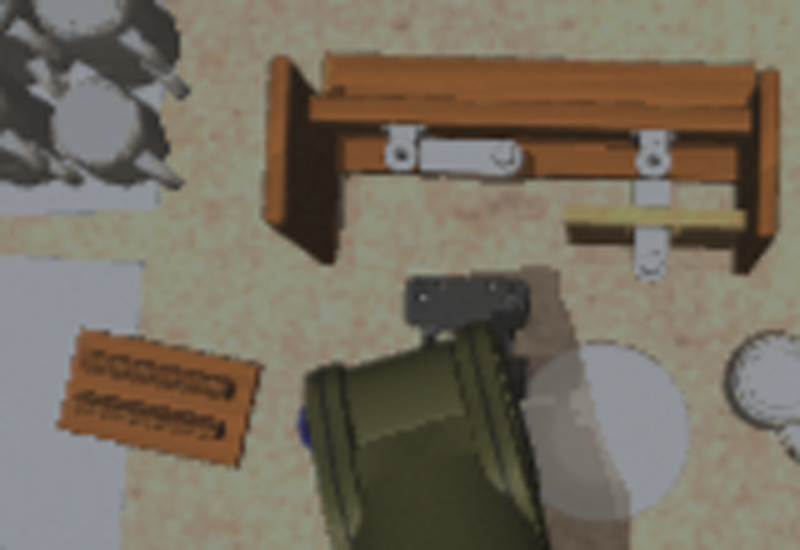

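The left arm lies flat along the rail (crop (401,153)–(508,156)). The board hangs on the still-straight right arm, with its edge at (567–746,217). The tin, saucer, mug and rest are where they were, and the robot is clear of everything. Handing in.

Run:
```python
from rig import *
print(sign_off(), state()["time_s"])
```

```text
the job is handed in; nothing more can be done
the job is handed in; nothing more can be done
```

The board now hangs by its slot on the right arm and the emptied left arm is folded flat. I handed the job in after about 25 s of the 72 s allowed; no verdict is reported.

**What I did**
1. Swung the right arm straight out.
2. Took the board off the left arm with a lift of about 20 mm, and stood it let go in the middle of the rest's groove.
3. Took it again by its other half and slid its slot over the right stud. I lowered it until the arm carried it (about 10 N contact) and released it.
4. Pinched the left stud and folded that arm against the rail.

**Last checks**
- **Board and arms:** In the final pictures the board hangs upright between hinge and stud. The right arm is straight out and the left arm parallel to the rail.
- **Bystanders:** The saucer and spare mug had not moved. The tin was mostly hidden by the arm in the last top view, and only its lid showed in the scene view, in the same place. The bowl (`dish_oval`) was not measured; nothing worked near it.
- **Robot:** It was clear of everything, with forces near zero.

**What disagreed or went wrong**
- **Stud slip:** While swinging out the right arm the stud slipped out of the pinch. The closed fingers pushed the arm the last stretch to its stop, at about 14 N.
- **Camera offset:** The two cameras differed by about 3 to 5 mm. I went by the top one, since it agreed with the robot to about 2 mm.

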